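# Hang the canvas ledge on the table easel's pins

## Robot

A 7-joint arm with a two-finger parallel gripper is mounted at the origin on the work surface. World frame = base frame: x ahead of the robot, y to its left, z up, the work surface at z = 0. Lengths are in m, angles in rad, forces in N, time in s.
With the tool pointing down it reaches from about 0.4 to 0.85 m from the base axis. Payload 10.4 kg.
Tool frame: the origin (TCP) lies where the fingers leave the gripper's body, on its centre line; the fingertips stand 70 mm ahead of it and the grasp point (between the pads) lies r.grip_depth ahead of it (r.grip_depth is the distance from the TCP to the grasp point, in m); z points along the fingers, y is the direction in which the jaws open and shut (so a half turn about z gives the same grasp; the last joint's range is limited). The gripper opens to 87 mm and grips with 3 to 60 N. Pads are 19 mm wide; open, the fingers measure 117 mm over their backs; the gripper's body (75 mm by 190 mm) begins 51 mm behind the grasp point.
Start: joints at [1.277, 0.332, -0.065, 1.46, 0.022, 1.35, -0.088], TCP at [0.167, -0.602, 0.292] pointing down, gripper open.
Joint ranges: [-2.6, 2.6], [-0.5, 2.12], [-1.47, 1.34], [0.16, 2.42], [-1.27, 4.41], [0.06, 2.06], [-2.6, 2.6]. Speed limits (rad/s): [2.22, 2.22, 2.79, 2.79, 3.14, 3.14, 3.14].

## Interface

Orientations are given as a unit quaternion [x, y, z, w].
In Python, from bench import monitor, viewer, workorder, nets, r gives the robot as it stands.
- The arm moves only by the tool drive_tool, never from a script. Its argument "plan" is a list of rows, each an object of numbers: "rx", "ry", "rz": the turn, a rotation vector about the tool's x, y, z in units of 360 degrees (1.0 is 360 degrees); "x", "y", "z": the shift along the tool's x, y, z in units of 1000 mm (1.0 is 1000 mm); "fingers": the opening, from 0 (shut) to 1 (fully open). In form: [{"rx": .., "ry": .., "rz": .., "x": .., "y": .., "z": .., "fingers": ..}, ...]. A call has 1 to 12 rows; each row is the pose to reach, as a shift and turn from the pose commanded when the call began, along the tool's axes at that moment, turning the shorter way round; what a row does not reach only later rows make up. A row lasts 1/8 s, in which the tool goes at most 62.5 mm and 10.7 degrees, less where a joint would pass 70% of its speed; a pose out of reach is approached as far as the arm can. A call with a number of a shift or a turn outside -1 to 1 is refused whole. A call with a gripper value outside its range is refused whole. The fingers move at their own pace and stop on an object; "squeeze" is the grip in N (left out, the last holds). Time passes only in rows, so rows that repeat a pose let the fingers close. It gives the time, the measured TCP pose, the force and the opening at its end, in the units of the state.
- monitor.read_state(): the state, without advancing time (a new reading comes with each control period).
- viewer.camera(name): name is "side" or "top" or "wrist"; returns a dict with "color" (400x640x3 uint8, red, green, blue), "depth" (400x640 float32, m along the optical axis (not along the pixel's ray), 0 where there is no reading), "camera_matrix" (3x3 intrinsics, pixels), "xyz" and "rotation" of the camera in the world. Camera axes: x right, y down, z forward; pixel columns grow to the right and rows downward; lengths in m; the calibration is good to about 2 mm. A picture is of the moment at which its call begins.
- workorder.close_job(): hands the job in, once; it reports no verdict.
Trained networks look in the newest picture that a camera, given by its name, has taken for a name from the list of things; names that differ only in an ending like _2 or _b are one class to them, and where a whole thing is asked for, a point or a joint stands for the part that bears it (a point fixed in the world has none). Each returns a list of dicts, best first, with "confidence" (0 to 1); they miss things now and then, are a little off and sometimes report something else, mostly with a low value. They report only what shows in the picture. A call takes as long as a camera call.
- nets.find_in(label, camera): "centre" ([x, y, z] in m, in world coordinates, good to about 4 mm: the middle of the surface that is visible of it).
- nets.regions_of(label, camera): "region" (400x640 bool, what is visible of it).
The state is a dict: "time": time; "joint_positions": joint angles; "joint_vel": joint speeds; "joint_torque": joint torques, N m; "ee_pos": TCP position; "eef_rot": TCP orientation; "ft_force": force on the tool from outside, world axes, zero at the start; "torque": the same for the moment, N m; "width": finger opening in m.
Only numpy, scipy, OpenCV 4.12 (cv2) and the standard library are available. Lean on these libraries where they do the work, as an engineer would, in place of code of your own. Each camera call takes 0.05 s, during which the arm holds its last target.

## Task

Pick up the loose wooden canvas ledge and hang it on the two-post table easel: slide its two side slots back over the easel's two pins and let it down until it hangs fully home on both, level and resting against the posts. The pin height was set by hand, so work gently and by feel rather than forcing the ledge against the easel, and let go only once the pins carry it, so that it does not drop; leave the other things on the table where they are.

Things in the scene. Friction and masses are not known exactly. Their poses are not given: they have to be found in the camera images.
- easel: Two-post wooden table easel, fixed. Origin on the table right under the pins' nominal line, midway between the posts. x level, front (robot side) to back; y along the pins; z up. Posts 24 mm wide (y), 22 thick, inner faces 180 apart, leaning back 10 degrees (tops to +x), tops 350 above the table; nothing between them higher than 130, so a hand fits there
- easel_mark (a point): On the easel, 200 mm above its origin, midway between the posts: nominal pin line. Axes: x square to the posts, level bar the 10 degree lean, to the back; y along the pins; z up along the posts. Two level steel pins, 10 mm diameter, stick out of the posts' outer faces, y = 114 to 141 mm each side. One yoke, firmly clamped by hand, carries both: their axis is up to 12 mm up or down z from here, unmeasured; see or feel it
- ledge_grip (a point): Canvas ledge, loose, 0.27-0.44 kg, standing as it is to hang: beech rail 280 long (y), 24 thick (x), 52 mm high, with a shelf at its front foot (-x), 34 deep, 8 thick, its lip 12 mm high. This point: rail centre, 26 mm above the underside; pinch it here from above across the 24 mm. x front to back, z up. Two aluminium hanger plates, 5 thick, stick out of its back at y = -126 and +126 mm
- ledge_seat (a point): Point on the ledge midway between its plates, where the pins' axis lies when home: 34 mm behind (+x) and 34 above ledge_grip, same axes. Seen from it, each plate's slot is open to the back and level, z -20 to -7 mm, its blind end at x = -7; there it turns up into the seat, a notch from x = -7 to +7 mm, top at z = +5. Home, the rail leans on the posts, within 3 degrees of level
- slot_mouth (a point): Point on the ledge midway between the mouths of the slots: 31 mm behind and 14 below ledge_seat, same axes. The lip over each slot reaches to 42 mm behind the seat point, the lip under it only to 20: so the upper lips can be laid on the pins (seat then 12 mm above the pins' axis) and slid back until the blind ends meet the pins; from there the ledge drops 12 mm on to them
- tube_magenta: bystander: paint tube, 115 mm, magenta band, lying flat; origin under its middle
- tube_blue: bystander: paint tube, 115 mm, blue band, lying flat; origin under its middle
- canvas: bystander: small painted canvas, 200 x 150 x 18 mm, lying flat; origin under its middle
- tape_dispenser: bystander: grey tape dispenser, 130 x 55 x 78 mm; origin under its middle
- water_bottle: bystander: glass bottle, 64 mm wide, 190 high; origin under its middle
- yogurt_tub: bystander: orange tub, 92 mm wide, 105 high; origin under its middle
- flat_brush: bystander: brush, 200 mm long, lying flat; origin under its middle

How it is judged:
By the outcome, as a careful person would: the job done as asked, in the order asked, and still so for the second after the job is handed in, with the robot touching nothing.
It also fails if it takes over 61 s, if anything falls off the work surface, if the arm or the gripper's body presses on something with over 40 N, if the wrist force passes 120 N, or if a joint passes its speed limit or range.

## Working session

There is one attempt and no reset: what is moved stays moved. The work goes in short steps, Python scripts to look and compute and a tool call to move; the robot and the scene stay as the last step left them, time stands still between calls to the robot, and variables do not carry over. Pictures are saved under pics/ and viewed, and the job is handed in when it is done.

Besides the shell and the picture viewer there is one more tool, called after "Call:" by a JSON object that holds its "api" and its "payload". drive_tool: Moves the arm, as the interface text tells. Its arguments: {"type":"object","properties":{"plan":{"type":"array","items":{"type":"object","properties":{"rx":{"type":"number","minimum":-1,"maximum":1},"ry":{"type":"number","minimum":-1,"maximum":1},"rz":{"type":"number","minimum":-1,"maximum":1},"x":{"type":"number","minimum":-1,"maximum":1},"y":{"type":"number","minimum":-1,"maximum":1},"z":{"type":"number","minimum":-1,"maximum":1},"fingers":{"type":"number"}}}},"squeeze":{"type":"number"}},"required":["plan"]}

```bash
mkdir -p pics; ls; cat > h.py <<'E'
from bench import monitor, viewer, workorder, nets, r
import numpy as np, cv2
from scipy.spatial.transform import Rotation as R
def snap(name,fn):
    c=viewer.camera(name); cv2.imwrite('pics/'+fn,c['color'][:,:,::-1]); 
    np.savez(''+fn[:-4]+'.npz',**{k:np.array(v) for k,v in c.items()}); return c
def pts(c):
    d=c['depth'];K=np.array(c['camera_matrix']);v,u=np.mgrid[0:d.shape[0],0:d.shape[1]]
    P=np.stack([(u-K[0,2])/K[0,0]*d,(v-K[1,2])/K[1,1]*d,d],-1)
    Rm=np.array(c['rotation']); 
    if Rm.shape==(4,): Rm=R.from_quat(Rm).as_matrix()
    return P@Rm.T+np.array(c['xyz'])
def proj(c,p):
    K=np.array(c['camera_matrix']);Rm=np.array(c['rotation'])
    if Rm.shape==(4,): Rm=R.from_quat(Rm).as_matrix()
    q=(np.array(p)-np.array(c['xyz']))@Rm; q=q@K.T; return q[...,:2]/q[...,2:]
E
python3 - <<'E'
from h import *
np.set_printoptions(precision=4,suppress=True)
print(r.grip_depth, monitor.read_state())
for n in ['side','top','wrist']:
    c=snap(n,n+'0.png'); print(n,c['xyz'],np.array(c['rotation']).tolist(),c['camera_matrix'])
    for l in ['easel','ledge_grip','easel_mark','ledge_seat','slot_mouth']:
        print(n,l,[(np.array(x['centre']).round(4),round(x['confidence'],2)) for x in nets.find_in(l,n)][:3])
E
```

```text
pics
0.051 {'time': 0.0, 'joint_positions': array([ 1.2774,  0.3329, -0.0647,  1.4609,  0.0216,  1.3499, -0.0885]), 'joint_vel': array([-0.0001,  0.0008, -0.0006, -0.001 , -0.0017, -0.0005, -0.0018]), 'joint_torque': array([ -0.001 , -62.3277,   0.0246, -38.99  ,  -0.0613,   0.04  ,
         0.0001]), 'ee_pos': array([ 0.1671, -0.6019,  0.2915]), 'eef_rot': array([ 0.9908,  0.135 , -0.0001, -0.0007]), 'ft_force': array([-0.3671,  0.0018, -0.3182]), 'torque': array([-0.0252, -0.0606,  0.017 ]), 'width': 0.08696772925800446}
side [-0.0544  0.8895  1.087 ] [-0.2561832291579975, 0.8739775866153808, -0.39373597909256897, 0.1245203194669505] [[462.4014   0.     327.3598]
 [  0.     462.4014 191.574 ]
 [  0.       0.       1.    ]]
side easel [(array([0.5777, 0.2961, 0.0902]), 0.71), (array([0.7981, 0.0228, 0.0717]), 0.4)]
side ledge_grip [(array([ 0.5683, -0.2414,  0.034 ]), 0.88)]
side easel_mark []
side ledge_seat [(array([ 0.5669, -0.2447,  0.0332]), 0.84)]
side slot_mouth [(array([ 0.5728, -0.2415,  0.0308]), 0.69)]
top [ 0.2737 -0.0022  1.7708] [-0.6989583777809442, 0.7095516865269536, -0.060722481468604546, 0.06562294203159211] [[432.7702   0.     317.5565]
 [  0.     432.7702 192.7738]
 [  0.       0.       1.    ]]
top easel [(array([0.5861, 0.2848, 0.0804]), 0.92)]
top ledge_grip [(array([ 0.5701, -0.2717,  0.0171]), 0.66)]
top easel_mark [(array([ 0.4972, -0.5562,  0.0153]), 0.29)]
top ledge_seat [(array([ 0.5692, -0.2728,  0.0201]), 0.78)]
top slot_mouth [(array([0.3979, 0.5446, 0.0523]), 0.73), (array([ 0.5682, -0.2688,  0.014 ]), 0.71)]
wrist [ 0.2402 -0.5832  0.3841] [0.7885492480853251, -0.5990583286277719, -0.08404498804330476, 0.11070520417112045] [[288.1276   0.     320.099 ]
 [  0.     288.1276 200.2124]
 [  0.       0.       1.    ]]
wrist easel []
wrist ledge_grip []
wrist easel_mark []
wrist ledge_seat []
wrist slot_mouth []
```

View pics/side0.png

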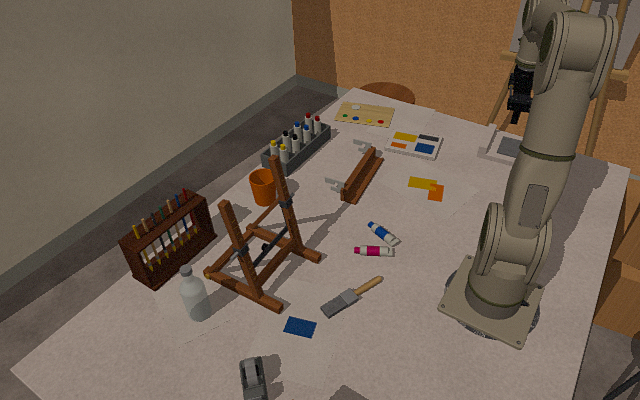

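View pics/top0.png

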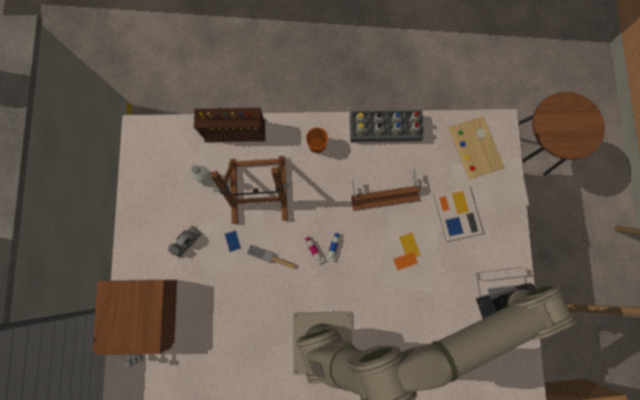

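The side view shows the easel at about (265,240) px with both posts leaning back, and the ledge standing at (362,175). The top view shows the ledge at (387,197) with its plates pointing to the back. Next I fit both with the depth data.

```bash
python3 - <<'E'
from h import *
np.set_printoptions(precision=4,suppress=True)
for n in ['top','side']:
    c=viewer.camera(n);P=pts(c)
    for l in ['ledge_grip','easel']:
        rg=nets.regions_of(l,n)
        if not rg: print(n,l,'none');continue
        m=rg[0]['region']; p=P[m&(c['depth']>0)]; print(n,l,rg[0]['confidence'],m.sum(),p.min(0),p.max(0))
        ys,xs=np.where(m); print(' box',xs.min(),xs.max(),ys.min(),ys.max())
        np.save(f'{n}_{l}.npy',p)
        if l=='ledge_grip':
            for lo,hi in ((0.003,.02),(.02,.045),(.045,.07),(0.07,.12)):
                q=p[(p[:,2]>lo)&(p[:,2]<hi)]
                if len(q)>5:
                    print(lo,len(q),q.mean(0),cv2.minAreaRect(q[:,:2].astype(np.float32)))
        else:
            print('tbl',np.median(P[(abs(P[...,0]-.45)<.05)&(abs(P[...,1]+.0)<.1)][:,2]))
            for lo,hi in ((0.01,.06),(.06,.12),(.12,.2),(.2,.26),(.26,.32),(.32,.37)):
                q=p[(p[:,2]>lo)&(p[:,2]<hi)]
                if len(q)>5: print(lo,len(q),q.mean(0),cv2.minAreaRect(q[:,:2].astype(np.float32)))
    im=c['color'][:,:,::-1]
    if n=='top': cr=np.hstack([cv2.resize(im[140:230,190:310],None,fx=3.3,fy=3.3,interpolation=3)[:290],cv2.resize(im[150:230,330:440],None,fx=3.6,fy=3.6,interpolation=3)[:288].copy() if 0 else cv2.resize(im[140:230,325:445],None,fx=3.3,fy=3.3,interpolation=3)[:290]])
    else: cr=np.hstack([cv2.resize(im[150:320,195:330],None,fx=3,fy=3,interpolation=3),cv2.resize(im[130:300,315:415],None,fx=3,fy=3,interpolation=3)])
    cv2.imwrite(f'pics/{n}_z.png',cr)
E
```

```text
top ledge_grip 0.91 1231 [ 0.5186 -0.4203 -0.0113] [ 0.6666 -0.128   0.0805]
 box 351 420 170 210
0.003 564 [ 0.5556 -0.2699  0.0097] ((0.5720802545547485, -0.27069810032844543), (0.08682068437337875, 0.28377389907836914), 4.531130313873291)
0.02 107 [ 0.5815 -0.2722  0.0344] ((0.5842215418815613, -0.2650490999221802), (0.09624096006155014, 0.2752339541912079), 6.586239814758301)
0.045 423 [ 0.5841 -0.2661  0.0529] ((0.6072947382926941, -0.26470947265625), (0.07916006445884705, 0.27932390570640564), 6.381681442260742)
0.07 34 [ 0.6197 -0.277   0.075 ] ((0.6178234219551086, -0.2620772421360016), (0.06245967745780945, 0.2559458613395691), 8.29374885559082)
top easel 0.91 2207 [ 0.4702  0.1107 -0.0129] [0.752  0.4414 0.3615]
 box 211 289 155 223
tbl 0.0006588020721582932
0.01 837 [0.6324 0.2657 0.0299] ((0.6094374656677246, 0.28618574142456055), (0.27068448066711426, 0.30317720770835876), 3.053924083709717)
0.06 503 [0.5801 0.2547 0.0892] ((0.625527024269104, 0.2882748246192932), (0.17120254039764404, 0.29487985372543335), 4.129864692687988)
0.12 199 [0.5948 0.2689 0.1555] ((0.613068342
[... 1420 characters left out ...]
14062)
0.06 1170 [0.5729 0.2561 0.0897] ((0.6785896420478821, 0.09505763649940491), (0.21409644186496735, 0.6008899807929993), 18.94123649597168)
0.12 712 [0.5838 0.2633 0.1594] ((0.6071600914001465, 0.266460657119751), (0.11368589848279953, 0.25443920493125916), 3.8204407691955566)
0.2 564 [0.5783 0.2708 0.2255] ((0.5872712135314941, 0.25349754095077515), (0.04746982455253601, 0.28199586272239685), 2.1872215270996094)
0.26 476 [0.5891 0.2694 0.2902] ((0.5942699313163757, 0.25435224175453186), (0.033693380653858185, 0.23036907613277435), 2.9284653663635254)
0.32 356 [0.5989 0.2665 0.3403] ((0.6023141741752625, 0.2545022666454315), (0.02711697295308113, 0.2320689707994461), 3.667546033859253)
```

```bash
ls pics
```

```text
side0.png
side_z.png
top0.png
top_z.png
wrist0.png
```

View pics/side_z.png

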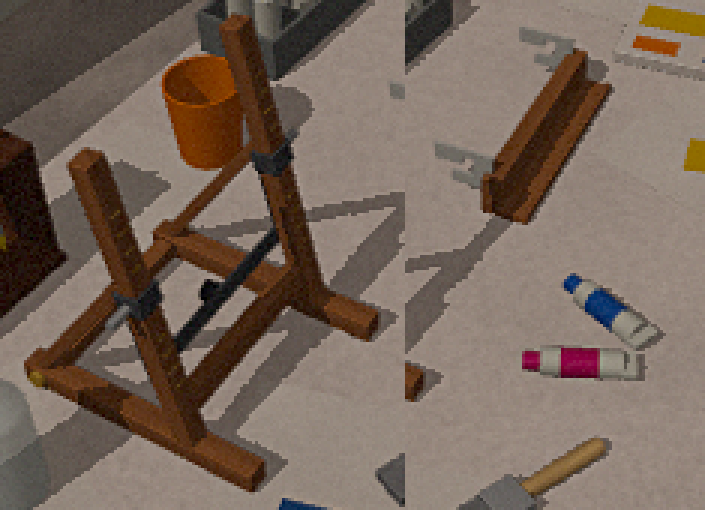

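View pics/top_z.png

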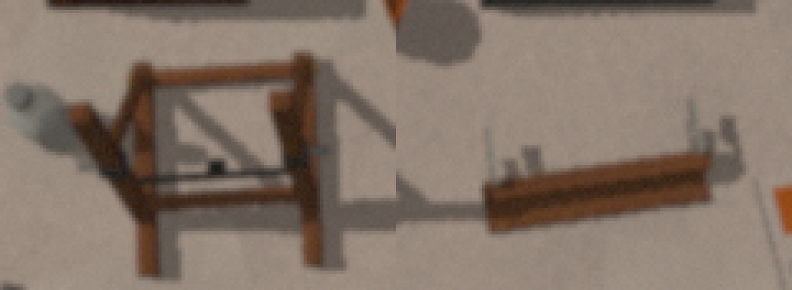

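```bash
cat > fit.py <<'E'
from h import *
from scipy.optimize import least_squares
def sdbox(p,lo,hi):
    c=(np.array(lo)+hi)/2;h=(np.array(hi)-lo)/2;q=abs(p-c)-h
    return np.linalg.norm(np.maximum(q,0),axis=1)+np.minimum(q.max(1),0)
LEDGE=[([-12,-140,-26],[12,140,26]),([-46,-140,-26],[-12,140,-18]),([-46,-140,-26],[-40,140,-14])]
def sd_ledge(p): 
    p=p*1e3; return np.min([sdbox(p,*b) for b in LEDGE],axis=0)
def fit_ledge(P,x0,z=.026):
    def f(v):
        q=(P-np.array([v[0],v[1],z]))@R.from_euler('z',v[2]).as_matrix()
        return sd_ledge(q)
    s=least_squares(f,x0,loss='soft_l1',f_scale=2,x_scale=[.01,.01,.05]); r=f(s.x); return s.x,np.median(abs(r)),np.mean(abs(r)<4)
LEAN=np.radians(10)
def sd_posts(p): # easel frame, p m
    q=((p-np.array([0,0,.2]))@R.from_euler('y',LEAN).as_matrix())*1e3
    return np.min([sdbox(q,[-11,90,-195],[11,114,152]),sdbox(q,[-11,-114,-195],[11,-90,152])],axis=0)
def fit_posts(P,x0):
    def f(v): return sd_posts((P-np.array([v[0],v[1],0]))@R.from_euler('z',v[2]).as_matrix())
    s=least_squares(f,x0,loss='soft_l1',f_scale=2,x_scale=[.01,.01,.05]); r=f(s.x); return s.x,np.median(abs(r)),np.mean(abs(r)<4)
E
python3 - <<'E'
from fit import *
np.set_printoptions(precision=4,suppress=True)
A={}
for n in ['top','side']:
    p=np.load(f'{n}_ledge_grip.npy'); 
    p=p[(p[:,2]>.006)&(p[:,2]<.05+.01)]
    print(n,len(p),fit_ledge(p,[.58,-.27,.12])); A[n]=p
    e=np.load(f'{n}_easel.npy'); e=e[(e[:,2]>.22)&(e[:,1]>.1)&(e[:,1]<.42)&(e[:,0]<.65)]
    print(n,len(e),fit_posts(e,[.575,.25,.05])); A[n+'e']=e
print(fit_ledge(np.vstack([A['top'],A['side']]),[.58,-.27,.12]))
print(fit_posts(np.vstack([A['tope'],A['sidee']]),[.575,.25,.05]))
c=dict(np.load('wrist0.npz')); s=monitor.read_state(); T=R.from_quat(s['eef_rot'])
print('cam in tool',T.inv().apply(c['xyz']-s['ee_pos']), (T.inv()*R.from_quat(c['rotation'])).as_matrix())
E
```

```text
top 926 (array([ 0.5838, -0.2671,  0.1391]), np.float64(1.89771809906604), np.float64(0.7699784017278618))
top 346 (array([0.5809, 0.2514, 0.0497]), np.float64(0.8937295990190188), np.float64(0.8988439306358381))
side 1143 (array([ 0.5844, -0.2657,  0.1358]), np.float64(1.4985698373033962), np.float64(0.8512685914260717))
side 1122 (array([0.5805, 0.2524, 0.0536]), np.float64(0.9893365393087361), np.float64(0.9857397504456328))
(array([ 0.5842, -0.266 ,  0.1366]), np.float64(1.6640691190901045), np.float64(0.8139197680038666))
(array([0.5806, 0.2523, 0.0527]), np.float64(1.029322481952672), np.float64(0.9659400544959128))
cam in tool [ 0.0755  0.0012 -0.0918] [[ 0.0006 -0.9614 -0.2753]
 [ 1.      0.0006  0.0002]
 [-0.     -0.2753  0.9614]]
```

```bash
python3 - <<'E'
from fit import *
np.set_printoptions(precision=4,suppress=True)
v=[.5806,.2523,.0527]; E=R.from_euler('z',v[2])*R.from_euler('y',LEAN); o=np.array([v[0],v[1],.2])
for n in ['side','top']:
    c=dict(np.load(n+'0.npz')); P=pts(c); q=(P-o)@E.as_matrix()*1e3
    for sg in (1,-1):
        m=(sg*q[...,1]>117)&(sg*q[...,1]<143)&(abs(q[...,0])<30)&(abs(q[...,2])<40)&(c['depth']>0)
        vv,uu=np.where(m); print(n,sg,m.sum())
        for a,b in list(zip(vv,uu))[:40]: print('  ',b,a,q[a,b].round(1),c['color'][a,b])
    # projections of pin ends for s=-12,0,12
    for s in (-12,0,12):
        print(s,[proj(c,o+E.apply(np.array([0,y,s])/1e3)).round(1) for y in (114,141,-114,-141)])
E
```

```text
side 1 56
   234 249 [  5. 118.  14.] [40 37 34]
   235 249 [  2.1 117.3  14.3] [39 42 43]
   235 250 [  2.9 117.8  11. ] [42 39 45]
   237 250 [ -6.5 119.   15.3] [36 37 39]
   236 251 [  1.  117.4   7.8] [69 68 66]
   238 251 [ -6.1 117.    9.9] [33 33 31]
   235 252 [  0.7 121.6   8.2] [90 89 85]
   236 252 [ -0.3 119.5   6.7] [117 111 108]
   237 252 [ -3.8 119.2   7.6] [122 118 113]
   239 252 [ -8.7 117.2   7.5] [40 43 39]
   240 252 [-13.1 117.6   9.4] [28 25 29]
   234 253 [  1.7 124.8   7.3] [90 85 83]
   235 253 [ -1.8 124.5   8.3] [111 109 104]
   236 253 [ -2.3 122.    6.2] [121 116 109]
   237 253 [ -2.2 119.1   3.5] [95 93 91]
   238 253 [ -4.7 118.2   3.5] [57 55 56]
   239 253 [ -7.5 117.3   3.7] [38 35 37]
   233 254 [ -1.1 130.8  10.4] [84 78 70]
   234 254 [ -4.  130.   10.7] [111 110 103]
   235 254 [ -2.1 125.9   6.2] [120 113 111]
   236 254 [ -5.5 125.5   7. ] [93 88 87]
   237 254 [ -5.2 122.5   4.1] [59 59 60]
   238 254 [ -3.8 118.6   0. ] [36 34 34]
   239 254 [ -5.8 117.2  -0.6] [41 42 38]
   240 254 [ -9.6 117.2   0.8] [46 41 41]
   232 255 [  1.3 132.9  
[... 2859 characters left out ...]
 53 49]
   284 186 [  -5.4 -122.6    9. ] [74 65 60]
   285 186 [  -4.5 -126.     6. ] [76 68 64]
   286 186 [  -4.5 -129.6    5.4] [75 70 63]
   287 186 [  -4.5 -133.3    4.6] [76 73 70]
   288 186 [  -6.9 -137.3   10.2] [81 76 72]
   289 186 [  -5.6 -140.7    6.1] [86 80 73]
   283 187 [  -5.1 -117.9   -1.1] [56 40 35]
   283 188 [ -11.  -118.2    3.9] [58 41 33]
   283 189 [ -13.9 -117.8    1.1] [61 44 35]
-12 [array([221.1, 191. ]), array([213.9, 191.4]), array([282.2, 186.8]), array([289.4, 186.4])]
0 [array([220.4, 189.8]), array([213.1, 190.3]), array([281.9, 185.7]), array([289.1, 185.2])]
12 [array([219.6, 188.7]), array([212.3, 189.2]), array([281.5, 184.5]), array([288.9, 184. ])]
```

```bash
cat >> h.py <<'E'
def Rdown(psi):
    return R.from_matrix(np.array([[-np.sin(psi),np.cos(psi),0],[np.cos(psi),np.sin(psi),0],[0,0,-1]]).T.T) if 0 else R.from_matrix(np.column_stack([[-np.sin(psi),np.cos(psi),0],[np.cos(psi),np.sin(psi),0],[0,0,-1]]))
def rel(pos,rot=None,p0=None,r0=None):
    s=monitor.read_state(); p0=s['ee_pos'] if p0 is None else p0; r0=R.from_quat(s['eef_rot']) if r0 is None else r0
    d=r0.inv().apply(np.array(pos)-p0); w=(r0.inv()*rot).as_rotvec()/(2*np.pi) if rot is not None else np.zeros(3)
    print('xyz',d.round(4),'rxyz',w.round(4))
def st():
    s=monitor.read_state(); e=R.from_quat(s['eef_rot']).as_matrix()
    print('t %.2f'%s['time'],'p',s['ee_pos'].round(4),'toolx az %.2f deg'%np.degrees(np.arctan2(e[1,0],e[0,0])),'toolz',e[:,2].round(4),'F',s['ft_force'].round(2),'M',s['torque'].round(3),'w %.4f'%s['width'])
    return s
E
python3 - <<'E'
from h import *
st(); rel([.584,-.266,.21],Rdown(.1366))
E
```

```text
t 1.20 p [ 0.1672 -0.6022  0.2923] toolx az 15.52 deg toolz [ 0.e+00 -1.e-04 -1.e+00] F [-0.72  0.19  0.74] M [-0.004 -0.004 -0.048] w 0.0872
xyz [ 0.4916 -0.2125  0.0823] rxyz [ 0.      0.     -0.2286]
```

Call:
{"api": "drive_tool", "payload": {"plan": [{"x": 0.06, "y": -0.026, "z": 0.01, "rz": -0.028, "fingers": 0.46}, {"x": 0.12, "y": -0.052, "z": 0.02, "rz": -0.056, "fingers": 0.46}, {"x": 0.17, "y": -0.074, "z": 0.03, "rz": -0.08, "fingers": 0.46}, {"x": 0.22, "y": -0.095, "z": 0.04, "rz": -0.105, "fingers": 0.46}, {"x": 0.27, "y": -0.117, "z": 0.045, "rz": -0.128, "fingers": 0.46}, {"x": 0.32, "y": -0.138, "z": 0.055, "rz": -0.15, "fingers": 0.46}, {"x": 0.37, "y": -0.16, "z": 0.065, "rz": -0.175, "fingers": 0.46}, {"x": 0.42, "y": -0.182, "z": 0.07, "rz": -0.2, "fingers": 0.46}, {"x": 0.46, "y": -0.2, "z": 0.08, "rz": -0.22, "fingers": 0.46}, {"x": 0.492, "y": -0.2125, "z": 0.082, "rz": -0.2286, "fingers": 0.46}, {"x": 0.492, "y": -0.2125, "z": 0.082, "rz": -0.2286, "fingers": 0.46}, {"x": 0.492, "y": -0.2125, "z": 0.082, "rz": -0.2286, "fingers": 0.46}]}}

```text
validation failed for argument at $.pl...
```

```bash
python3 - <<'E'
from fit import *
np.set_printoptions(precision=4,suppress=True)
st(); c=snap('wrist','wrist1.png'); P=pts(c)
rg=nets.regions_of('ledge_grip','wrist')
print([(x['confidence'],x['region'].sum()) for x in rg])
m=rg[0]['region']&(c['depth']>0); p=P[m]; p=p[(p[:,2]>.004)&(p[:,2]<.06)]; print(p.min(0),p.max(0))
print(fit_ledge(p,[.584,-.266,.137]))
b=p[p[:,2]>.03]; print('ztop',np.percentile(p[:,2],[50,80,95]))
E
```

```text
t 1.20 p [ 0.1672 -0.6022  0.2923] toolx az 15.52 deg toolz [ 0.     -0.0001 -1.    ] F [-0.72  0.19  0.74] M [-0.004 -0.004 -0.048] w 0.0872
[]Traceback (most recent call last):
  File "<stdin>", line 6, in <module>
IndexError: list index out of range
```

View pics/wrist1.png

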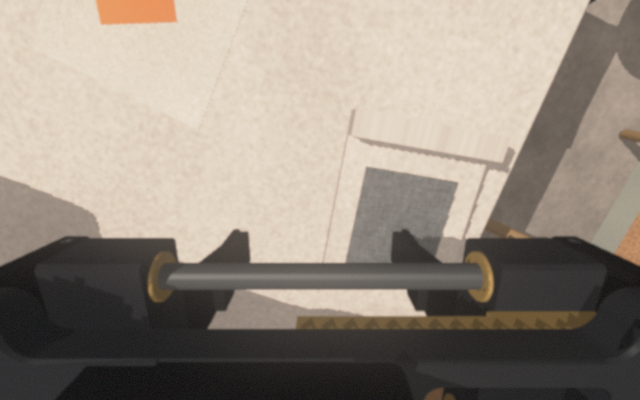

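The move was refused at validation and the arm did not move. I suspect every row needs all seven numbers, so I'll test that with one row.

Call:
{"api": "drive_tool", "payload": {"plan": [{"rx": 0, "ry": 0, "rz": -0.028, "x": 0.06, "y": -0.026, "z": 0.01, "fingers": 0.46}]}}

```text
time: 1.42
ee_pos: [0.2115, -0.5657, 0.283]
eef_rot: [0.976, 0.219, -0.001, 0.001]
ft_force: [3.1, 0.2, -0.3]
width: 0.0822
```

Call:
{"api": "drive_tool", "payload": {"plan": [{"rx": 0, "ry": 0, "rz": -0.028, "x": 0.055, "y": -0.013, "z": 0.01, "fingers": 0.46}, {"rx": 0, "ry": 0, "rz": -0.055, "x": 0.11, "y": -0.026, "z": 0.02, "fingers": 0.46}, {"rx": 0, "ry": 0, "rz": -0.08, "x": 0.165, "y": -0.039, "z": 0.03, "fingers": 0.46}, {"rx": 0, "ry": 0, "rz": -0.105, "x": 0.22, "y": -0.052, "z": 0.04, "fingers": 0.46}, {"rx": 0, "ry": 0, "rz": -0.13, "x": 0.275, "y": -0.065, "z": 0.05, "fingers": 0.46}, {"rx": 0, "ry": 0, "rz": -0.155, "x": 0.33, "y": -0.078, "z": 0.06, "fingers": 0.46}, {"rx": 0, "ry": 0, "rz": -0.18, "x": 0.385, "y": -0.091, "z": 0.07, "fingers": 0.46}, {"rx": 0, "ry": 0, "rz": -0.2, "x": 0.435, "y": -0.103, "z": 0.0723, "fingers": 0.46}, {"rx": 0, "ry": 0, "rz": -0.2006, "x": 0.4576, "y": -0.1081, "z": 0.0723, "fingers": 0.46}, {"rx": 0, "ry": 0, "rz": -0.2006, "x": 0.4576, "y": -0.1081, "z": 0.0723, "fingers": 0.46}]}}

```text
time: 2.68
ee_pos: [0.5822, -0.2669, 0.2104]
eef_rot: [0.657, 0.754, 0.0, -0.0]
ft_force: [-0.3, -0.0, -0.2]
width: 0.0402
```

```bash
python3 - <<'E'
from fit import *
np.set_printoptions(precision=4,suppress=True)
st(); c=snap('wrist','wrist2.png'); P=pts(c)
rg=nets.regions_of('ledge_grip','wrist')
print([(x['confidence'],x['region'].sum()) for x in rg])
if rg:
    m=rg[0]['region']&(c['depth']>0); p=P[m]; p=p[(p[:,2]>.004)&(p[:,2]<.06)]; print(len(p),p.min(0),p.max(0))
    print(fit_ledge(p,[.584,-.266,.137]))
E
```

```text
t 2.67 p [ 0.5822 -0.2669  0.2104] toolx az 97.87 deg toolz [ 0.0002  0.0006 -1.    ] F [-0.35 -0.02 -0.24] M [-0.07  -0.148 -0.033] w 0.0402
[(0.67, np.int64(16235))]
14967 [ 0.5191 -0.4104  0.005 ] [ 0.6521 -0.1281  0.0598]
(array([ 0.5862, -0.2677,  0.1455]), np.float64(0.7400213126878619), np.float64(0.9470167702278346))
```

View pics/wrist2.png

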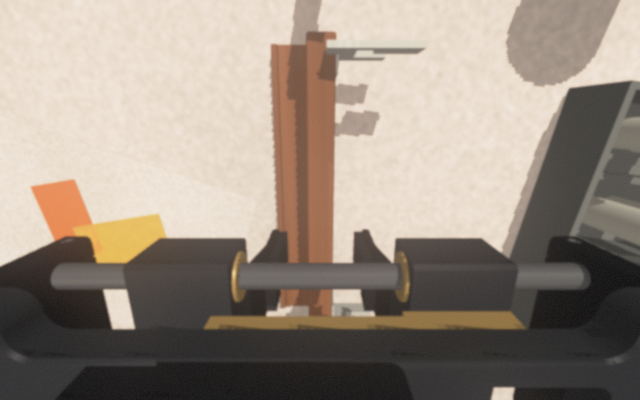

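The wrist picture shows the rail upright at columns 308–335, between the open fingers, with the left plate at (375,47). The wrist fit is within 2 mm and 0.5° of the earlier one. I'll go down to the grasp.

```bash
python3 - <<'E'
from h import *
st(); rel([.5855,-.267,.085],Rdown(.142))
E
```

```text
t 2.77 p [ 0.5804 -0.2697  0.2105] toolx az 97.66 deg toolz [-6.e-04 -1.e-03 -1.e+00] F [-0.25 -0.75 -0.4 ] M [-0.048 -0.095 -0.001] w 0.0400
xyz [0.0021 0.0055 0.1255] rxyz [-0.0001  0.0001 -0.0013]
```

Call:
{"api": "drive_tool", "payload": {"plan": [{"rx": 0, "ry": 0, "rz": 0, "x": 0, "y": 0, "z": 0, "fingers": 0.46}, {"rx": 0, "ry": 0, "rz": 0, "x": 0, "y": 0, "z": 0, "fingers": 0.46}]}}

```text
time: 3.02
ee_pos: [0.5806, -0.2694, 0.2107]
eef_rot: [0.658, 0.753, -0.0, 0.0]
ft_force: [-0.5, -0.3, 0.4]
width: 0.04
```

```bash
python3 - <<'E'
from h import *
st(); rel([.5855,-.267,.085],Rdown(.142))
E
```

```text
t 3.02 p [ 0.5806 -0.2694  0.2107] toolx az 97.69 deg toolz [-0.e+00 -7.e-04 -1.e+00] F [-0.46 -0.34  0.39] M [ 0.004 -0.131 -0.023] w 0.0400
xyz [0.0018 0.0052 0.1257] rxyz [-0.      0.0001 -0.0012]
```

```bash
python3 - <<'E'
from fit import *
np.set_printoptions(precision=4,suppress=True)
c=snap('wrist','wrist3.png'); P=pts(c)
rg=nets.regions_of('ledge_grip','wrist')
m=rg[0]['region']&(c['depth']>0); p=P[m]; p=p[(p[:,2]>.004)&(p[:,2]<.06)]
v=fit_ledge(p,[.584,-.266,.137]); print(v)
st(); rel([.585,-.267,.085],Rdown(.14))
E
```

```text
(array([ 0.586 , -0.2681,  0.1388]), np.float64(0.7476308559398603), np.float64(0.9461381444656615))
t 3.12 p [ 0.5808 -0.2689  0.2107] toolx az 97.74 deg toolz [ 0.0001 -0.0004 -1.    ] F [-0.17 -0.66 -0.74] M [ 0.014 -0.121 -0.014] w 0.0401
xyz [0.0013 0.0044 0.1257] rxyz [-0.      0.0001 -0.0008]
```

Call:
{"api": "drive_tool", "payload": {"plan": [{"rx": 0, "ry": 0, "rz": -0.0005, "x": 0.001, "y": 0.005, "z": 0.03, "fingers": 0.46}, {"rx": 0, "ry": 0, "rz": -0.0005, "x": 0.001, "y": 0.005, "z": 0.065, "fingers": 0.46}, {"rx": 0, "ry": 0, "rz": -0.0005, "x": 0.001, "y": 0.005, "z": 0.09, "fingers": 0.46}, {"rx": 0, "ry": 0, "rz": -0.0005, "x": 0.001, "y": 0.005, "z": 0.11, "fingers": 0.46}, {"rx": 0, "ry": 0, "rz": -0.0005, "x": 0.001, "y": 0.005, "z": 0.12, "fingers": 0.46}, {"rx": 0, "ry": 0, "rz": -0.0005, "x": 0.001, "y": 0.005, "z": 0.1255, "fingers": 0.46}, {"rx": 0, "ry": 0, "rz": -0.0005, "x": 0.001, "y": 0.005, "z": 0.1255, "fingers": 0.46}], "squeeze": 25}}

```text
time: 4.0
ee_pos: [0.5863, -0.2666, 0.0853]
eef_rot: [0.656, 0.755, 0.0, 0.0]
ft_force: [0.3, -0.2, 0.2]
width: 0.0401
```

```bash
python3 - <<'E'
from h import *
st();rel([.5855,-.2675,.085],Rdown(.139)); snap('wrist','wrist4.png')
E
```

```text
t 4.00 p [ 0.5863 -0.2666  0.0853] toolx az 97.99 deg toolz [ 5.e-04 -2.e-04 -1.e+00] F [ 0.31 -0.22  0.16] M [-0.018 -0.064 -0.001] w 0.0401
xyz [-0.0008 -0.0009  0.0003] rxyz [0.0001 0.     0.0001]
```

View pics/wrist4.png

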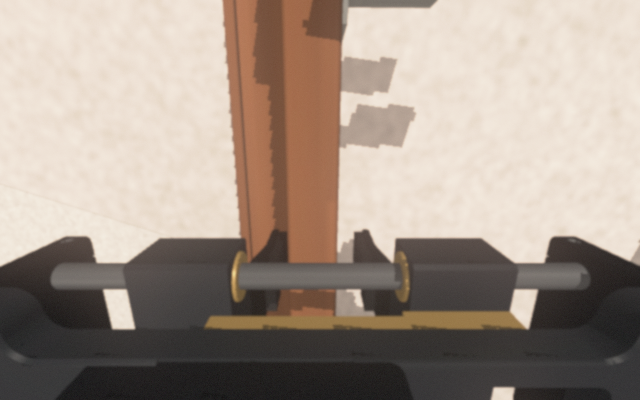

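The rail (287–338 px) lies between the fingers (275–365 px), so I close and lift.

Call:
{"api": "drive_tool", "payload": {"plan": [{"rx": 0, "ry": 0, "rz": 0, "x": 0, "y": -0.001, "z": 0, "fingers": 0.2}, {"rx": 0, "ry": 0, "rz": 0, "x": 0, "y": -0.001, "z": 0, "fingers": 0.2}, {"rx": 0, "ry": 0, "rz": 0, "x": 0, "y": -0.001, "z": 0, "fingers": 0.2}, {"rx": 0, "ry": 0, "rz": 0, "x": 0, "y": -0.001, "z": 0, "fingers": 0.2}], "squeeze": 30}}

```text
time: 4.55
ee_pos: [0.5849, -0.267, 0.0854]
eef_rot: [0.656, 0.755, -0.0, 0.0]
ft_force: [-3.5, 0.4, 5.2]
width: 0.0241
```

Call:
{"api": "drive_tool", "payload": {"plan": [{"rx": 0, "ry": 0, "rz": 0, "x": 0, "y": 0, "z": -0.01, "fingers": 0.2}, {"rx": 0, "ry": 0, "rz": 0, "x": 0, "y": 0, "z": -0.02, "fingers": 0.2}, {"rx": 0, "ry": 0, "rz": 0, "x": 0, "y": 0, "z": -0.04, "fingers": 0.2}, {"rx": 0, "ry": 0, "rz": 0, "x": 0, "y": 0, "z": -0.07, "fingers": 0.2}, {"rx": 0, "ry": 0, "rz": 0, "x": 0, "y": 0, "z": -0.07, "fingers": 0.2}, {"rx": 0, "ry": 0, "rz": 0, "x": 0, "y": 0, "z": -0.07, "fingers": 0.2}]}}

```text
time: 5.3
ee_pos: [0.5848, -0.2666, 0.1547]
eef_rot: [0.656, 0.755, -0.0, -0.0]
ft_force: [-1.0, 0.6, -1.7]
width: 0.0238
```

```bash
python3 - <<'E'
from h import *
st(); snap('wrist','wrist5.png');snap('side','side5.png'); st()
E
```

```text
t 5.30 p [ 0.5848 -0.2666  0.1547] toolx az 97.99 deg toolz [-3.e-04 -1.e-04 -1.e+00] F [-1.    0.62 -1.75] M [-0.019 -0.12   0.03 ] w 0.0238
t 5.40 p [ 0.5845 -0.2665  0.1539] toolx az 97.99 deg toolz [-1.6e-03  6.0e-04 -1.0e+00] F [ 0.06  0.25 -2.86] M [-0.022 -0.111 -0.043] w 0.0236
```

View pics/wrist5.png

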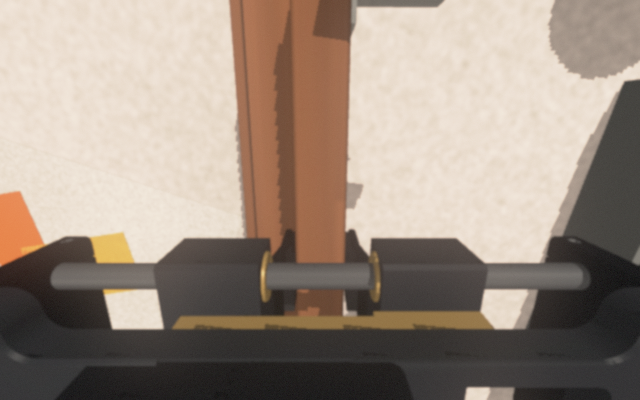

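View pics/side5.png

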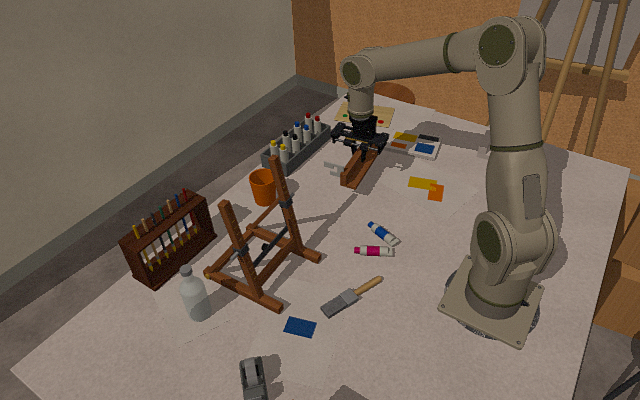

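The ledge is held at 24 mm opening, level and clear of the table. Next I carry it to a pose in front of the easel, first pulling forward and up.

```bash
cat >> h.py <<'E'
PSI=.0527; XE=np.array([np.cos(PSI),np.sin(PSI),0]); YE=np.array([-np.sin(PSI),np.cos(PSI),0])
PIN=np.array([.5813,.2523,.204])
def tcp_for(dx,dz,dy=0): # seat relative to pin (level easel axes, m)
    return PIN+XE*(dx-.034)+YE*dy+np.array([0,0,dz+.0253])
E
python3 - <<'E'
from h import *
st(); 
print('A');rel([.48,-.2,.27],Rdown(.1))
t=tcp_for(-.09,.035);print('B',t);rel(t,Rdown(PSI))
E
```

```text
t 5.40 p [ 0.5845 -0.2665  0.1539] toolx az 97.99 deg toolz [-1.6e-03  6.0e-04 -1.0e+00] F [ 0.06  0.25 -2.86] M [-0.022 -0.111 -0.043] w 0.0236
A
xyz [ 0.0805 -0.0944 -0.1159] rxyz [-0.0002 -0.0001  0.0063]
B [0.45747215 0.24576822 0.2643    ]
xyz [ 0.5251 -0.0547 -0.1099] rxyz [-0.0002 -0.0001  0.0138]
```

Call:
{"api": "drive_tool", "payload": {"plan": [{"rx": 0, "ry": 0, "rz": 0, "x": 0.01, "y": -0.02, "z": -0.03, "fingers": 0.2}, {"rx": 0, "ry": 0, "rz": 0.002, "x": 0.03, "y": -0.045, "z": -0.06, "fingers": 0.2}, {"rx": 0, "ry": 0, "rz": 0.004, "x": 0.06, "y": -0.075, "z": -0.09, "fingers": 0.2}, {"rx": 0, "ry": 0, "rz": 0.006, "x": 0.1, "y": -0.095, "z": -0.11, "fingers": 0.2}, {"rx": 0, "ry": 0, "rz": 0.008, "x": 0.15, "y": -0.095, "z": -0.11, "fingers": 0.2}, {"rx": 0, "ry": 0, "rz": 0.01, "x": 0.2, "y": -0.095, "z": -0.11, "fingers": 0.2}, {"rx": 0, "ry": 0, "rz": 0.012, "x": 0.25, "y": -0.09, "z": -0.11, "fingers": 0.2}, {"rx": 0, "ry": 0, "rz": 0.0138, "x": 0.3, "y": -0.085, "z": -0.11, "fingers": 0.2}, {"rx": 0, "ry": 0, "rz": 0.0138, "x": 0.35, "y": -0.08, "z": -0.11, "fingers": 0.2}, {"rx": 0, "ry": 0, "rz": 0.0138, "x": 0.4, "y": -0.07, "z": -0.11, "fingers": 0.2}, {"rx": 0, "ry": 0, "rz": 0.0138, "x": 0.44, "y": -0.065, "z": -0.11, "fingers": 0.2}, {"rx": 0, "ry": 0, "rz": 0.0138, "x": 0.475, "y": -0.06, "z": -0.11, "fingers": 0.2}]}}

```text
time: 6.9
ee_pos: [0.459, 0.1969, 0.2644]
eef_rot: [0.688, 0.726, -0.0, -0.0]
ft_force: [0.6, -0.4, -4.1]
width: 0.0242
```

```bash
python3 - <<'E'
from h import *
st(); t=tcp_for(-.09,.035);print('B',t);rel(t,Rdown(PSI))
E
```

```text
t 6.90 p [0.459  0.1969 0.2644] toolx az 93.07 deg toolz [-8.e-04 -2.e-04 -1.e+00] F [ 0.59 -0.45 -4.11] M [-0.021 -0.131  0.041] w 0.0242
B [0.45747215 0.24576822 0.2643    ]
xyz [0.0489 0.0011 0.0001] rxyz [-0.0001  0.      0.0001]
```

Call:
{"api": "drive_tool", "payload": {"plan": [{"rx": 0, "ry": 0, "rz": 0, "x": 0.02, "y": 0, "z": 0, "fingers": 0.2}, {"rx": 0, "ry": 0, "rz": 0, "x": 0.04, "y": 0.001, "z": 0, "fingers": 0.2}, {"rx": 0, "ry": 0, "rz": 0, "x": 0.05, "y": 0.001, "z": 0, "fingers": 0.2}, {"rx": 0, "ry": 0, "rz": 0, "x": 0.05, "y": 0.001, "z": 0, "fingers": 0.2}, {"rx": 0, "ry": 0, "rz": 0, "x": 0.05, "y": 0.001, "z": 0, "fingers": 0.2}]}}

```text
time: 7.52
ee_pos: [0.4582, 0.2444, 0.2648]
eef_rot: [0.689, 0.725, -0.0, 0.0]
ft_force: [0.8, -0.3, -3.6]
width: 0.0236
```

```bash
python3 - <<'E'
from h import *
st(); 
for n in ['side','top','wrist']:
    c=snap(n,n+'6.png')
    im=c['color'][:,:,::-1]
    if n=='side': cv2.imwrite('pics/side6z.png',cv2.resize(im[140:320,190:390],None,fx=3.3,fy=3.3,interpolation=3))
    if n=='top': cv2.imwrite('pics/top6z.png',cv2.resize(im[130:240,180:330],None,fx=4,fy=4,interpolation=3))
st()
E
```

```text
t 7.53 p [0.4582 0.2444 0.2648] toolx az 92.97 deg toolz [-2.e-04 -7.e-04 -1.e+00] F [ 0.75 -0.31 -3.55] M [-0.02  -0.091  0.014] w 0.0236
t 7.67 p [0.4582 0.2446 0.265 ] toolx az 92.96 deg toolz [ 2.e-04 -5.e-04 -1.e+00] F [-0.1  -0.39 -2.32] M [-0.04  -0.131 -0.018] w 0.0241
```

View pics/side6z.png

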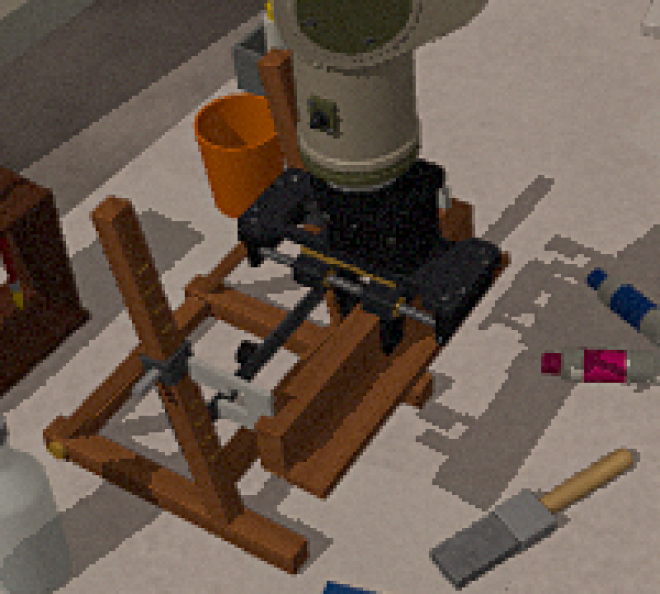

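View pics/top6z.png

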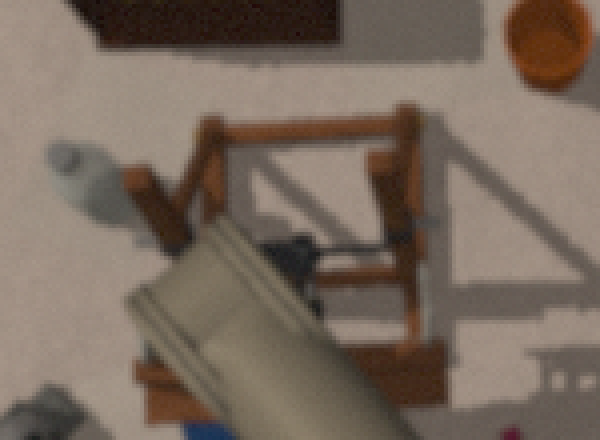

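View pics/wrist6.png

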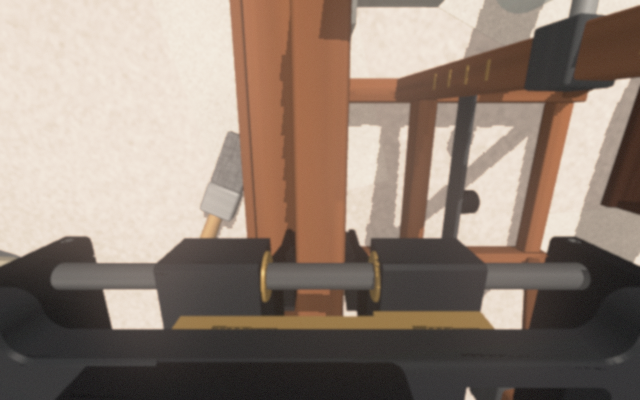

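The wrist picture shows the clamp at (560,50) and the start of the left pin at (585,8), with the left plate at (400,2). I measure the pin and plate offsets from depth.

```bash
python3 - <<'E'
from fit import *
np.set_printoptions(precision=1,suppress=True)
E=np.column_stack([XE,YE,[0,0,1]])
Q={}
for n in ['side','wrist','top']:
    c=dict(np.load(n+'6.npz')); P=pts(c); Q[n]=((P-PIN)@E)*1e3; Q[n][c['depth']<=0]=np.nan; Q[n+'c']=c['color'].astype(int)
# gray bright pixels
for n in ['side','wrist']:
    q=Q[n]; col=Q[n+'c']; gray=(col.max(-1)-col.min(-1)<25)
    pin=gray&(abs(q[...,0])<14)&(abs(q[...,2])<15)&(q[...,1]>119)&(q[...,1]<145)
    pl=gray&(q[...,0]>-108)&(q[...,0]<-35)&(abs(q[...,2]-25)<40)&(abs(q[...,1]-126)<15)
    for nm,m in (('pin',pin),('plate',pl)):
        v,u=np.where(m); 
        if len(v): print(n,nm,len(v),'u',u.min(),u.max(),'v',v.min(),v.max(),'med',np.median(q[m],0),'5%',np.percentile(q[m],5,0),'95%',np.percentile(q[m],95,0))
# clamp in wrist
q=Q['wrist']; dark=Q['wristc'].max(-1)<70
m=dark&(abs(q[...,0])<40)&(abs(q[...,2])<40)&(q[...,1]>60)&(q[...,1]<145); print('clamp',m.sum(),np.nanpercentile(q[m],[2,50,98],axis=0))
# posts refit from wrist & side now
c=dict(np.load('wrist6.npz'));P=pts(c)
qq=Q['wrist']; m=(abs(qq[...,1])<125)&(abs(qq[...,1])>80)&(qq[...,2]>-60)&(abs(qq[...,0]-qq[...,2]*.176)<25)
np.set_printoptions(precision=4)
print(m.sum(),fit_posts(P[m],[.58,.252,.0527]))
# ledge fit in wrist
from scipy.optimize import least_squares
s=monitor.read_state(); Tm=R.from_quat(s['eef_rot']).as_matrix(); p=(P-s['ee_pos'])@Tm  # tool coords
m=(abs(p[...,0])<.16)&(p[...,1]>-.06)&(p[...,1]<.016)&(p[...,2]>.02)&(p[...,2]<.095)&(c['depth']>0)&(p[...,0]>.03)
w=p[m]; L=np.column_stack([w[:,1],w[:,0],-w[:,2]])
def f(v): 
    q=(L-[v[0],-.0006,v[1]])@R.from_euler('yz',[v[2],v[3]]).as_matrix(); return sd_ledge(q)
o=least_squares(f,[0,-.0593,0,0],loss='soft_l1',f_scale=2,x_scale=[.01,.01,.05,.05]); print('ledge in tool x,z,pitch,yaw',m.sum(),o.x, np.median(abs(f(o.x))))
E
```

```text
side pin 40 u 230 240 v 252 260 med [ -2.5 131.7   2.3] 5% [ -6.3 119.7  -3.7] 95% [  3.  141.3   5.5]
side plate 207 u 247 268 v 248 269 med [-80.6 127.3  35.6] 5% [-105.5  123.4    4. ] 95% [-51.5 129.4  49.7]
wrist pin 356 u 569 598 v 0 16 med [ -3.6 121.7   2.3] 5% [ -5.6 119.3  -2.6] 95% [  1.3 124.3   4.5]
wrist plate 569 u 357 443 v 0 6 med [-87.6 122.    5.3] 5% [-104.4  121.6    1.3] 95% [-71.1 122.4   8.7]
clamp 3125 [[-15.9  86.3  -9. ]
 [-13.4  98.9   4. ]
 [  7.7 114.4  12.6]]
11425 (array([0.5787, 0.2516, 0.0428]), np.float64(1.1648914790957416), np.float64(0.9657768052516411))
ledge in tool x,z,pitch,yaw 23204 [ 0.0002 -0.06    0.0008 -0.0061] 0.42737258452303095
```

```bash
python3 - <<'E'
from h import *
st(); t=tcp_for(-.033,.022);print(t);rel(t,Rdown(PSI))
E
```

```text
t 7.67 p [0.4582 0.2446 0.265 ] toolx az 92.96 deg toolz [ 2.e-04 -5.e-04 -1.e+00] F [-0.1  -0.39 -2.32] M [-0.04  -0.131 -0.018] w 0.0241
[0.51439302 0.24877073 0.2513    ]
xyz [0.0013 0.0563 0.0137] rxyz [ 0.      0.0001 -0.0002]
```

Call:
{"api": "drive_tool", "payload": {"plan": [{"rx": 0, "ry": 0, "rz": 0, "x": 0.001, "y": 0.01, "z": 0, "fingers": 0.2}, {"rx": 0, "ry": 0, "rz": 0, "x": 0.001, "y": 0.025, "z": 0, "fingers": 0.2}, {"rx": 0, "ry": 0, "rz": 0, "x": 0.001, "y": 0.04, "z": 0.002, "fingers": 0.2}, {"rx": 0, "ry": 0, "rz": 0, "x": 0.001, "y": 0.05, "z": 0.007, "fingers": 0.2}, {"rx": 0, "ry": 0, "rz": 0, "x": 0.001, "y": 0.056, "z": 0.012, "fingers": 0.2}, {"rx": 0, "ry": 0, "rz": 0, "x": 0.001, "y": 0.056, "z": 0.0137, "fingers": 0.2}, {"rx": 0, "ry": 0, "rz": 0, "x": 0.001, "y": 0.056, "z": 0.0137, "fingers": 0.2}, {"rx": 0, "ry": 0, "rz": 0, "x": 0.001, "y": 0.056, "z": 0.0137, "fingers": 0.2}]}}

```text
time: 8.68
ee_pos: [0.5136, 0.2494, 0.2516]
eef_rot: [0.688, 0.726, 0.0, 0.0]
ft_force: [-0.1, 0.3, -3.0]
width: 0.0239
```

```bash
python3 - <<'E'
from h import *
np.set_printoptions(precision=1,suppress=True)
st(); t=tcp_for(-.033,.022);rel(t,Rdown(PSI))
c=snap('side','side7.png'); im=c['color'][:,:,::-1]
cv2.imwrite('pics/side7z.png',cv2.resize(im[200:300,200:310],None,fx=6,fy=6,interpolation=3)); st()
E=np.column_stack([XE,YE,[0,0,1]]);q=((pts(c)-PIN)@E)*1e3;col=c['color'].astype(int);gray=(col.max(-1)-col.min(-1)<25)
for nm,m in (('pin',gray&(abs(q[...,0])<14)&(abs(q[...,2])<9)&(q[...,1]>130)&(q[...,1]<145)),('plate',gray&(q[...,0]>-55)&(q[...,0]<25)&(abs(q[...,2]-20)<30)&(abs(q[...,1]-126)<10))):
    print(nm,m.sum(),np.percentile(q[m],[5,50,95],axis=0))
E
```

```text
t 8.68 p [0.5 0.2 0.3] toolx az 93.04 deg toolz [ 0. -0. -1.] F [-0.1  0.3 -3. ] M [-0.  -0.1 -0. ] w 0.0239
xyz [-0.  0.  0.] rxyz [0. 0. 0.]
t 8.72 p [0.5 0.2 0.3] toolx az 93.04 deg toolz [ 0. -0. -1.] F [-0.7  0.2 -3. ] M [-0.1 -0.   0. ] w 0.0238
pin 24 [[ -5.8 130.8  -3.9]
 [ -2.2 138.1   2.4]
 [  2.8 141.2   6.8]]
plate 210 [[-50.8 124.8  -5.9]
 [-23.4 129.6  21. ]
 [  2.5 132.1  37.1]]
```

View pics/side7z.png

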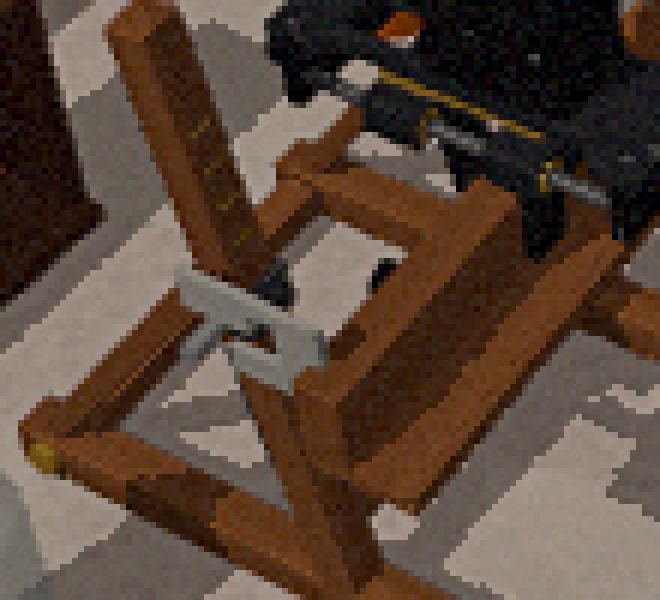

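The side view shows the left plate outside the post, with its upper lip tip above the pin (about (200,340) px in the zoom) and its lower lip in front of the pin. I'll lower it by feel.

Call:
{"api": "drive_tool", "payload": {"plan": [{"rx": 0, "ry": 0, "rz": 0, "x": 0, "y": 0, "z": 0.002, "fingers": 0.2}, {"rx": 0, "ry": 0, "rz": 0, "x": 0, "y": 0, "z": 0.004, "fingers": 0.2}, {"rx": 0, "ry": 0, "rz": 0, "x": 0, "y": 0, "z": 0.006, "fingers": 0.2}, {"rx": 0, "ry": 0, "rz": 0, "x": 0, "y": 0, "z": 0.006, "fingers": 0.2}]}}

```text
time: 9.22
ee_pos: [0.5138, 0.2492, 0.245]
eef_rot: [0.688, 0.726, -0.0, -0.0]
ft_force: [0.6, -0.5, -2.5]
width: 0.0239
```

Call:
{"api": "drive_tool", "payload": {"plan": [{"rx": 0, "ry": 0, "rz": 0, "x": 0, "y": 0, "z": 0.001, "fingers": 0.2}, {"rx": 0, "ry": 0, "rz": 0, "x": 0, "y": 0, "z": 0.002, "fingers": 0.2}]}}

```text
time: 9.48
ee_pos: [0.5139, 0.2493, 0.2432]
eef_rot: [0.688, 0.726, 0.0, 0.0]
ft_force: [0.4, -0.9, -2.9]
width: 0.0232
```

Call:
{"api": "drive_tool", "payload": {"plan": [{"rx": 0, "ry": 0, "rz": 0, "x": 0, "y": 0, "z": 0.001, "fingers": 0.2}, {"rx": 0, "ry": 0, "rz": 0, "x": 0, "y": 0, "z": 0.001, "fingers": 0.2}]}}

```text
time: 9.72
ee_pos: [0.5138, 0.2493, 0.2422]
eef_rot: [0.688, 0.726, -0.0, 0.0]
ft_force: [-0.1, -1.2, -2.8]
width: 0.0235
```

Call:
{"api": "drive_tool", "payload": {"plan": [{"rx": 0, "ry": 0, "rz": 0, "x": 0, "y": 0, "z": 0.001, "fingers": 0.2}, {"rx": 0, "ry": 0, "rz": 0, "x": 0, "y": 0, "z": 0.001, "fingers": 0.2}]}}

```text
time: 9.98
ee_pos: [0.5138, 0.2493, 0.2412]
eef_rot: [0.688, 0.726, -0.0, -0.0]
ft_force: [-0.6, 0.1, -3.4]
width: 0.0238
```

Call:
{"api": "drive_tool", "payload": {"plan": [{"rx": 0, "ry": 0, "rz": 0, "x": 0, "y": 0, "z": 0.001, "fingers": 0.2}, {"rx": 0, "ry": 0, "rz": 0, "x": 0, "y": 0, "z": 0.001, "fingers": 0.2}]}}

```text
time: 10.22
ee_pos: [0.514, 0.2494, 0.2406]
eef_rot: [0.688, 0.726, 0.0, 0.0]
ft_force: [-1.3, -0.6, 0.6]
width: 0.0235
```

Call:
{"api": "drive_tool", "payload": {"plan": [{"rx": 0, "ry": 0, "rz": 0, "x": 0, "y": 0, "z": 0.001, "fingers": 0.2}, {"rx": 0, "ry": 0, "rz": 0, "x": 0, "y": 0, "z": 0.001, "fingers": 0.2}]}}

```text
time: 10.48
ee_pos: [0.5141, 0.2494, 0.24]
eef_rot: [0.688, 0.726, 0.0, 0.0]
ft_force: [-2.1, -1.8, 5.2]
width: 0.0238
```

```bash
python3 - <<'E'
from h import *
st(); c=snap('side','side8.png'); im=c['color'][:,:,::-1]
cv2.imwrite('pics/side8z.png',cv2.resize(im[220:290,200:280],None,fx=8,fy=8,interpolation=3)); st()
E
```

```text
t 10.47 p [0.5141 0.2494 0.24  ] toolx az 93.02 deg toolz [ 0.0013 -0.     -1.    ] F [-2.08 -1.84  5.23] M [-0.333 -0.163 -0.03 ] w 0.0238
t 10.53 p [0.5141 0.2494 0.24  ] toolx az 93.02 deg toolz [ 0.0013 -0.     -1.    ] F [-2.66 -1.51  4.46] M [-0.332 -0.197 -0.012] w 0.0239
```

View pics/side8z.png

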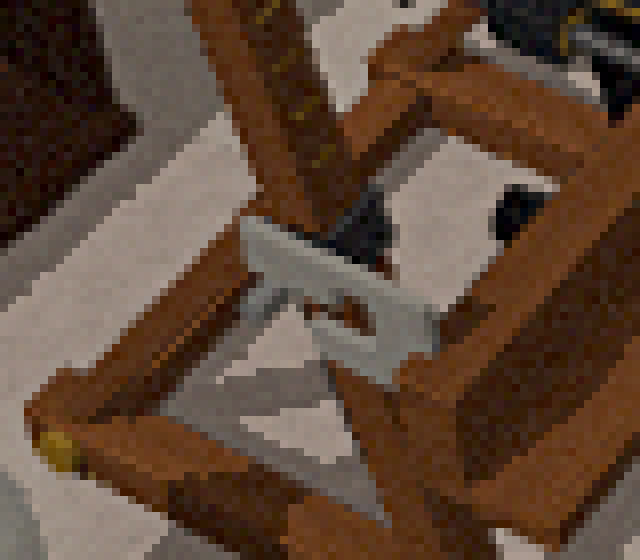

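The lip now rests on the pin (force changed by about 8 N; contact height puts the pin 3 mm above nominal, matching the camera). I ease the load and slide back.

Call:
{"api": "drive_tool", "payload": {"plan": [{"rx": 0, "ry": 0, "rz": 0, "x": 0, "y": 0, "z": -0.0005, "fingers": 0.2}, {"rx": 0, "ry": 0, "rz": 0, "x": 0, "y": 0.003, "z": -0.0005, "fingers": 0.2}, {"rx": 0, "ry": 0, "rz": 0, "x": 0, "y": 0.006, "z": -0.0005, "fingers": 0.2}, {"rx": 0, "ry": 0, "rz": 0, "x": 0, "y": 0.009, "z": -0.0005, "fingers": 0.2}, {"rx": 0, "ry": 0, "rz": 0, "x": 0, "y": 0.01, "z": -0.0005, "fingers": 0.2}]}}

```text
time: 11.15
ee_pos: [0.5237, 0.2504, 0.2401]
eef_rot: [0.688, 0.726, 0.0, -0.0]
ft_force: [-5.0, -0.2, 6.9]
width: 0.0236
```

```bash
python3 - <<'E'
from h import *
st(); print((st()['ee_pos']-tcp_for(0,0))@np.column_stack([XE,YE,[0,0,1]])*1e3)
E
```

```text
t 11.15 p [0.5237 0.2504 0.2401] toolx az 93.06 deg toolz [-2.e-04  5.e-04 -1.e+00] F [-5.02 -0.2   6.9 ] M [-0.092  0.501 -0.032] w 0.0236
t 11.15 p [0.5237 0.2504 0.2401] toolx az 93.06 deg toolz [-2.e-04  5.e-04 -1.e+00] F [-5.02 -0.2   6.9 ] M [-0.092  0.501 -0.032] w 0.0236
[-23.59603044   1.16130921  10.82579062]
```

Call:
{"api": "drive_tool", "payload": {"plan": [{"rx": 0, "ry": 0, "rz": 0, "x": 0, "y": 0.001, "z": -0.0006, "fingers": 0.2}, {"rx": 0, "ry": 0, "rz": 0, "x": 0, "y": 0.004, "z": -0.0006, "fingers": 0.2}, {"rx": 0, "ry": 0, "rz": 0, "x": 0, "y": 0.007, "z": -0.0006, "fingers": 0.2}, {"rx": 0, "ry": 0, "rz": 0, "x": 0, "y": 0.01, "z": -0.0006, "fingers": 0.2}]}}

```text
time: 11.65
ee_pos: [0.534, 0.2504, 0.2404]
eef_rot: [0.688, 0.726, -0.0, -0.0]
ft_force: [-4.2, 0.5, 4.2]
width: 0.0238
```

Call:
{"api": "drive_tool", "payload": {"plan": [{"rx": 0, "ry": 0, "rz": 0, "x": 0, "y": 0.002, "z": 0, "fingers": 0.2}, {"rx": 0, "ry": 0, "rz": 0, "x": 0, "y": 0.004, "z": 0, "fingers": 0.2}, {"rx": 0, "ry": 0, "rz": 0, "x": 0, "y": 0.006, "z": 0, "fingers": 0.2}]}}

```text
time: 12.02
ee_pos: [0.5401, 0.2506, 0.2403]
eef_rot: [0.688, 0.725, 0.0, 0.0]
ft_force: [-1.0, -0.2, 2.0]
width: 0.0238
```

```bash
python3 - <<'E'
from h import *
print((st()['ee_pos']-tcp_for(0,0))@np.column_stack([XE,YE,[0,0,1]])*1e3)
E
```

```text
t 12.03 p [0.5401 0.2506 0.2403] toolx az 93.02 deg toolz [ 3.e-04 -1.e-04 -1.e+00] F [-1.04 -0.24  1.96] M [0.082 0.086 0.061] w 0.0238
[-7.23567551  0.45410566 11.02578989]
```

Going on in 1–2 mm steps, watching the backward force for the blind ends.

Call:
{"api": "drive_tool", "payload": {"plan": [{"rx": 0, "ry": 0, "rz": 0, "x": 0, "y": 0.001, "z": 0, "fingers": 0.2}, {"rx": 0, "ry": 0, "rz": 0, "x": 0, "y": 0.002, "z": 0, "fingers": 0.2}, {"rx": 0, "ry": 0, "rz": 0, "x": 0, "y": 0.003, "z": 0, "fingers": 0.2}]}}

```text
time: 12.4
ee_pos: [0.5429, 0.2504, 0.2398]
eef_rot: [0.688, 0.725, -0.0, -0.0]
ft_force: [1.3, 0.6, -3.2]
width: 0.0234
```

Call:
{"api": "drive_tool", "payload": {"plan": [{"rx": 0, "ry": 0, "rz": 0, "x": 0, "y": 0.001, "z": 0, "fingers": 0.2}, {"rx": 0, "ry": 0, "rz": 0, "x": 0, "y": 0.002, "z": 0, "fingers": 0.2}]}}

```text
time: 12.65
ee_pos: [0.5448, 0.2508, 0.2402]
eef_rot: [0.688, 0.725, -0.0, -0.0]
ft_force: [-0.1, -0.4, -3.8]
width: 0.0235
```

Call:
{"api": "drive_tool", "payload": {"plan": [{"rx": 0, "ry": 0, "rz": 0, "x": 0, "y": 0.001, "z": 0, "fingers": 0.2}, {"rx": 0, "ry": 0, "rz": 0, "x": 0, "y": 0.001, "z": 0, "fingers": 0.2}]}}

```text
time: 12.9
ee_pos: [0.5459, 0.251, 0.2403]
eef_rot: [0.688, 0.725, -0.0, 0.0]
ft_force: [0.9, -0.6, -3.6]
width: 0.0238
```

```bash
python3 - <<'E'
from h import *
print((st()['ee_pos']-tcp_for(0,0))@np.column_stack([XE,YE,[0,0,1]])*1e3)
E
```

```text
t 12.90 p [0.5459 0.251  0.2403] toolx az 93.02 deg toolz [ 0. -0. -1.] F [ 0.91 -0.62 -3.59] M [ 0.001 -0.083  0.013] w 0.0238
[-1.44619792  0.53420749 11.04815229]
```

The vertical load fell back to baseline at about 5 mm short of the predicted end, which means the notches are over the pins. One more step to feel the blind ends.

Call:
{"api": "drive_tool", "payload": {"plan": [{"rx": 0, "ry": 0, "rz": 0, "x": 0, "y": 0.001, "z": 0, "fingers": 0.2}, {"rx": 0, "ry": 0, "rz": 0, "x": 0, "y": 0.001, "z": 0, "fingers": 0.2}]}}

```text
time: 13.15
ee_pos: [0.5469, 0.251, 0.2404]
eef_rot: [0.688, 0.725, -0.0, 0.0]
ft_force: [-1.0, 0.4, -3.0]
width: 0.0236
```

Call:
{"api": "drive_tool", "payload": {"plan": [{"rx": 0, "ry": 0, "rz": 0, "x": 0, "y": 0.0005, "z": 0, "fingers": 0.2}, {"rx": 0, "ry": 0, "rz": 0, "x": 0, "y": 0.0005, "z": 0, "fingers": 0.2}]}}

```text
time: 13.4
ee_pos: [0.5473, 0.251, 0.2404]
eef_rot: [0.688, 0.726, 0.0, 0.0]
ft_force: [-0.2, -0.6, -3.5]
width: 0.024
```

```bash
python3 - <<'E'
from h import *
print((st()['ee_pos']-tcp_for(0,0))@np.column_stack([XE,YE,[0,0,1]])*1e3)
E
```

```text
t 13.40 p [0.5473 0.251  0.2404] toolx az 93.02 deg toolz [ 1.e-04 -1.e-04 -1.e+00] F [-0.25 -0.62 -3.53] M [-0.081 -0.102  0.015] w 0.0240
[ 0.02792669  0.53878129 11.08888512]
```

Call:
{"api": "drive_tool", "payload": {"plan": [{"rx": 0, "ry": 0, "rz": 0, "x": 0, "y": 0.0007, "z": 0, "fingers": 0.2}, {"rx": 0, "ry": 0, "rz": 0, "x": 0, "y": 0.0007, "z": 0, "fingers": 0.2}]}}

```text
time: 13.65
ee_pos: [0.5481, 0.2511, 0.2404]
eef_rot: [0.688, 0.726, 0.0, 0.0]
ft_force: [0.1, -0.4, -3.3]
width: 0.0238
```

Call:
{"api": "drive_tool", "payload": {"plan": [{"rx": 0, "ry": 0, "rz": 0, "x": 0, "y": 0.0007, "z": 0, "fingers": 0.2}, {"rx": 0, "ry": 0, "rz": 0, "x": 0, "y": 0.0007, "z": 0, "fingers": 0.2}]}}

```text
time: 13.9
ee_pos: [0.5487, 0.2512, 0.2403]
eef_rot: [0.688, 0.726, -0.0, -0.0]
ft_force: [-0.5, 0.2, -3.6]
width: 0.0236
```

```bash
python3 - <<'E'
from h import *
print((st()['ee_pos']-tcp_for(0,0))@np.column_stack([XE,YE,[0,0,1]])*1e3)
E
```

```text
t 13.90 p [0.5487 0.2512 0.2403] toolx az 93.03 deg toolz [-1.e-04 -1.e-04 -1.e+00] F [-0.46  0.22 -3.63] M [ 0.008 -0.118  0.021] w 0.0236
[ 1.37188158  0.58693911 11.04506995]
```

Call:
{"api": "drive_tool", "payload": {"plan": [{"rx": 0, "ry": 0, "rz": 0, "x": 0, "y": 0.0007, "z": 0, "fingers": 0.2}, {"rx": 0, "ry": 0, "rz": 0, "x": 0, "y": 0.0007, "z": 0, "fingers": 0.2}]}}

```text
time: 14.15
ee_pos: [0.5489, 0.2512, 0.2403]
eef_rot: [0.688, 0.726, -0.001, -0.0]
ft_force: [-4.8, -0.7, -0.4]
width: 0.0239
```

Call:
{"api": "drive_tool", "payload": {"plan": [{"rx": 0, "ry": 0, "rz": 0, "x": 0, "y": 0.0007, "z": 0, "fingers": 0.2}, {"rx": 0, "ry": 0, "rz": 0, "x": 0, "y": 0.0007, "z": 0, "fingers": 0.2}]}}

```text
time: 14.4
ee_pos: [0.5491, 0.2512, 0.2402]
eef_rot: [0.688, 0.726, -0.001, -0.0]
ft_force: [-7.9, -2.2, 0.5]
width: 0.0238
```

```bash
python3 - <<'E'
from h import *
print((st()['ee_pos']-tcp_for(0,0))@np.column_stack([XE,YE,[0,0,1]])*1e3)
E
```

```text
t 14.40 p [0.5491 0.2512 0.2402] toolx az 93.05 deg toolz [-0.0022 -0.001  -1.    ] F [-7.91 -2.23  0.54] M [-0.457  1.603 -0.044] w 0.0238
[ 1.76122057  0.64244654 10.93070393]
```

Backward contact is felt at 1.5 mm past my pin estimate, within tolerance. I relax that push, then lower along the post slope (12 mm down, about 2 mm forward).

Call:
{"api": "drive_tool", "payload": {"plan": [{"rx": 0, "ry": 0, "rz": 0, "x": 0, "y": -0.0015, "z": 0, "fingers": 0.2}, {"rx": 0, "ry": 0, "rz": 0, "x": 0, "y": -0.0018, "z": 0.0015, "fingers": 0.2}, {"rx": 0, "ry": 0, "rz": 0, "x": 0, "y": -0.002, "z": 0.003, "fingers": 0.2}, {"rx": 0, "ry": 0, "rz": 0, "x": 0, "y": -0.002, "z": 0.003, "fingers": 0.2}]}}

```text
time: 14.9
ee_pos: [0.5483, 0.251, 0.2372]
eef_rot: [0.688, 0.725, 0.0, 0.0]
ft_force: [0.9, -0.4, -3.9]
width: 0.0239
```

```bash
python3 - <<'E'
from h import *
print((st()['ee_pos']-tcp_for(0,0))@np.column_stack([XE,YE,[0,0,1]])*1e3)
E
```

```text
t 14.90 p [0.5483 0.251  0.2372] toolx az 93.01 deg toolz [ 2.e-04 -0.e+00 -1.e+00] F [ 0.89 -0.4  -3.91] M [-0.047 -0.089 -0.019] w 0.0239
[0.95643207 0.42563129 7.90940971]
```

Call:
{"api": "drive_tool", "payload": {"plan": [{"rx": 0, "ry": 0, "rz": 0, "x": 0, "y": -0.0003, "z": 0.0015, "fingers": 0.2}, {"rx": 0, "ry": 0, "rz": 0, "x": 0, "y": -0.0006, "z": 0.003, "fingers": 0.2}, {"rx": 0, "ry": 0, "rz": 0, "x": 0, "y": -0.0006, "z": 0.003, "fingers": 0.2}]}}

```text
time: 15.28
ee_pos: [0.5475, 0.251, 0.2342]
eef_rot: [0.688, 0.726, -0.0, 0.0]
ft_force: [-0.3, 0.8, -2.9]
width: 0.0235
```

Call:
{"api": "drive_tool", "payload": {"plan": [{"rx": 0, "ry": 0, "rz": 0, "x": 0, "y": -0.0003, "z": 0.0015, "fingers": 0.2}, {"rx": 0, "ry": 0, "rz": 0, "x": 0, "y": -0.0005, "z": 0.003, "fingers": 0.2}, {"rx": 0, "ry": 0, "rz": 0, "x": 0, "y": -0.0005, "z": 0.003, "fingers": 0.2}]}}

```text
time: 15.65
ee_pos: [0.5469, 0.251, 0.2312]
eef_rot: [0.688, 0.726, -0.0, -0.0]
ft_force: [0.3, 0.4, -3.2]
width: 0.0236
```

```bash
python3 - <<'E'
from h import *
print((st()['ee_pos']-tcp_for(0,0))@np.column_stack([XE,YE,[0,0,1]])*1e3)
E
```

```text
t 15.65 p [0.5469 0.251  0.2312] toolx az 93.02 deg toolz [-2.e-04 -2.e-04 -1.e+00] F [ 0.31  0.38 -3.25] M [ 0.02  -0.098  0.049] w 0.0236
[-0.39347181  0.50708833  1.90427114]
```

Free all the way so far. The last 2–3 mm I take in small steps.

Call:
{"api": "drive_tool", "payload": {"plan": [{"rx": 0, "ry": 0, "rz": 0, "x": 0, "y": -0.0002, "z": 0.001, "fingers": 0.2}, {"rx": 0, "ry": 0, "rz": 0, "x": 0, "y": -0.0002, "z": 0.001, "fingers": 0.2}]}}

```text
time: 15.9
ee_pos: [0.5468, 0.251, 0.2303]
eef_rot: [0.688, 0.726, -0.0, 0.0]
ft_force: [0.3, 0.8, -3.6]
width: 0.0237
```

Call:
{"api": "drive_tool", "payload": {"plan": [{"rx": 0, "ry": 0, "rz": 0, "x": 0, "y": -0.0002, "z": 0.001, "fingers": 0.2}, {"rx": 0, "ry": 0, "rz": 0, "x": 0, "y": -0.0002, "z": 0.001, "fingers": 0.2}]}}

```text
time: 16.15
ee_pos: [0.5466, 0.251, 0.2293]
eef_rot: [0.688, 0.726, -0.0, 0.0]
ft_force: [0.1, -0.4, -2.7]
width: 0.0242
```

Call:
{"api": "drive_tool", "payload": {"plan": [{"rx": 0, "ry": 0, "rz": 0, "x": 0, "y": 0, "z": 0.0006, "fingers": 0.2}, {"rx": 0, "ry": 0, "rz": 0, "x": 0, "y": 0, "z": 0.0006, "fingers": 0.2}]}}

```text
time: 16.4
ee_pos: [0.5466, 0.251, 0.2288]
eef_rot: [0.688, 0.726, 0.0, 0.0]
ft_force: [-0.5, 0.2, -2.8]
width: 0.0238
```

```bash
python3 - <<'E'
from h import *
print((st()['ee_pos']-tcp_for(0,0))@np.column_stack([XE,YE,[0,0,1]])*1e3)
E
```

```text
t 16.40 p [0.5466 0.251  0.2288] toolx az 93.02 deg toolz [ 1.e-04  0.e+00 -1.e+00] F [-0.46  0.19 -2.84] M [ 0.016 -0.109 -0.028] w 0.0238
[-0.66947535  0.57657287 -0.48430369]
```

Call:
{"api": "drive_tool", "payload": {"plan": [{"rx": 0, "ry": 0, "rz": 0, "x": 0, "y": 0, "z": 0.0006, "fingers": 0.2}, {"rx": 0, "ry": 0, "rz": 0, "x": 0, "y": 0, "z": 0.0006, "fingers": 0.2}]}}

```text
time: 16.65
ee_pos: [0.5467, 0.2511, 0.2286]
eef_rot: [0.688, 0.726, 0.0, 0.0]
ft_force: [-1.6, -0.7, 1.3]
width: 0.0236
```

Call:
{"api": "drive_tool", "payload": {"plan": [{"rx": 0, "ry": 0, "rz": 0, "x": 0, "y": 0, "z": 0.0006, "fingers": 0.2}, {"rx": 0, "ry": 0, "rz": 0, "x": 0, "y": 0, "z": 0.0006, "fingers": 0.2}]}}

```text
time: 16.9
ee_pos: [0.5467, 0.2511, 0.2284]
eef_rot: [0.688, 0.726, 0.0, 0.0]
ft_force: [-2.6, -1.7, 5.6]
width: 0.0235
```

```bash
python3 - <<'E'
from h import *
print((st()['ee_pos']-tcp_for(0,0))@np.column_stack([XE,YE,[0,0,1]])*1e3)
E
```

```text
t 16.90 p [0.5467 0.2511 0.2284] toolx az 93.02 deg toolz [ 9.e-04 -1.e-04 -1.e+00] F [-2.59 -1.74  5.57] M [-0.458  0.358  0.03 ] w 0.0235
[-0.58235102  0.64051236 -0.87778225]
```

Contact again, exactly 12.2 mm below the lip-contact height, and balanced on both pins. I ease the load, bring the rail back lightly against the posts, and look.

Call:
{"api": "drive_tool", "payload": {"plan": [{"rx": 0, "ry": 0, "rz": 0, "x": 0, "y": 0.0006, "z": -0.0004, "fingers": 0.2}, {"rx": 0, "ry": 0, "rz": 0, "x": 0, "y": 0.0006, "z": -0.0004, "fingers": 0.2}]}}

```text
time: 17.15
ee_pos: [0.5468, 0.2512, 0.2285]
eef_rot: [0.688, 0.726, -0.0, 0.0]
ft_force: [-5.7, -2.8, 4.9]
width: 0.0238
```

Call:
{"api": "drive_tool", "payload": {"plan": [{"rx": 0, "ry": 0, "rz": 0, "x": 0, "y": 0.0006, "z": 0, "fingers": 0.2}, {"rx": 0, "ry": 0, "rz": 0, "x": 0, "y": 0.0006, "z": 0, "fingers": 0.2}]}}

```text
time: 17.4
ee_pos: [0.5469, 0.2512, 0.2285]
eef_rot: [0.688, 0.726, -0.001, -0.0]
ft_force: [-8.6, -3.2, 7.5]
width: 0.0238
```

```bash
python3 - <<'E'
from h import *
print((st()['ee_pos']-tcp_for(0,0))@np.column_stack([XE,YE,[0,0,1]])*1e3)
c=snap('side','side9.png'); im=c['color'][:,:,::-1]
cv2.imwrite('pics/side9z.png',cv2.resize(im[180:310,200:330],None,fx=4.5,fy=4.5,interpolation=3)); st()
E
```

```text
t 17.40 p [0.5469 0.2512 0.2285] toolx az 93.05 deg toolz [-0.0014 -0.001  -1.    ] F [-8.57 -3.19  7.47] M [-0.769  1.247 -0.003] w 0.0238
[-0.37166461  0.70411491 -0.8270238 ]
t 17.45 p [0.5469 0.2512 0.2284] toolx az 93.05 deg toolz [-0.0014 -0.001  -1.    ] F [-8.57 -4.48  6.52] M [-0.713  1.229  0.007] w 0.0237
```

View pics/side9z.png

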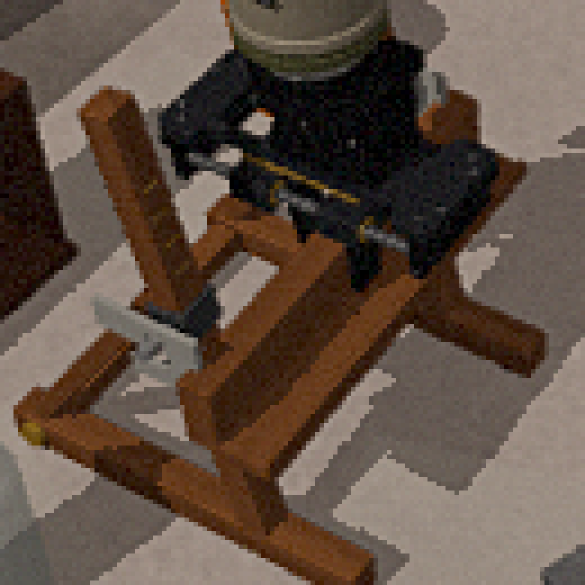

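The zoom shows the left pin's end inside the plate notch at (150,350) px and the rail against the posts. I relieve the push and open the fingers gradually.

Call:
{"api": "drive_tool", "payload": {"plan": [{"rx": 0, "ry": 0, "rz": 0, "x": 0, "y": -0.0009, "z": -0.0003, "fingers": 0.2}, {"rx": 0, "ry": 0, "rz": 0, "x": 0, "y": -0.0009, "z": -0.0003, "fingers": 0.2}], "squeeze": 10}}

```text
time: 17.7
ee_pos: [0.5468, 0.2512, 0.2285]
eef_rot: [0.688, 0.726, 0.0, 0.0]
ft_force: [-2.8, -1.4, 3.2]
width: 0.024
```

```bash
python3 - <<'E'
from h import *
print((st()['ee_pos']-tcp_for(0,0))@np.column_stack([XE,YE,[0,0,1]])*1e3)
E
```

```text
t 17.70 p [0.5468 0.2512 0.2285] toolx az 93.03 deg toolz [ 1.e-04  1.e-04 -1.e+00] F [-2.82 -1.4   3.17] M [-0.278  0.42   0.029] w 0.0240
[-0.48482361  0.6847446  -0.79194668]
```

Call:
{"api": "drive_tool", "payload": {"plan": [{"rx": 0, "ry": 0, "rz": 0, "x": 0, "y": 0, "z": 0, "fingers": 0.28}, {"rx": 0, "ry": 0, "rz": 0, "x": 0, "y": 0, "z": 0, "fingers": 0.3}, {"rx": 0, "ry": 0, "rz": 0, "x": 0, "y": 0, "z": 0, "fingers": 0.32}, {"rx": 0, "ry": 0, "rz": 0, "x": 0, "y": 0, "z": 0, "fingers": 0.34}]}}

```text
time: 18.2
ee_pos: [0.547, 0.251, 0.2282]
eef_rot: [0.688, 0.725, -0.0, 0.0]
ft_force: [0.2, 0.4, 0.3]
width: 0.0289
```

```bash
python3 - <<'E'
from h import *
st()
for n in ['side','wrist']:
    c=snap(n,n+'10.png'); im=c['color'][:,:,::-1]
    if n=='side': cv2.imwrite('pics/side10z.png',cv2.resize(im[180:310,200:330],None,fx=4.5,fy=4.5,interpolation=3))
st()
E
```

```text
t 18.20 p [0.547  0.251  0.2282] toolx az 93.02 deg toolz [ 0. -0. -1.] F [0.17 0.42 0.26] M [ 0.022 -0.167 -0.008] w 0.0289
t 18.30 p [0.547  0.251  0.2282] toolx az 93.02 deg toolz [ 1.e-04 -0.e+00 -1.e+00] F [0.7  0.09 0.04] M [-0.068 -0.092  0.036] w 0.0291
```

View pics/side10z.png

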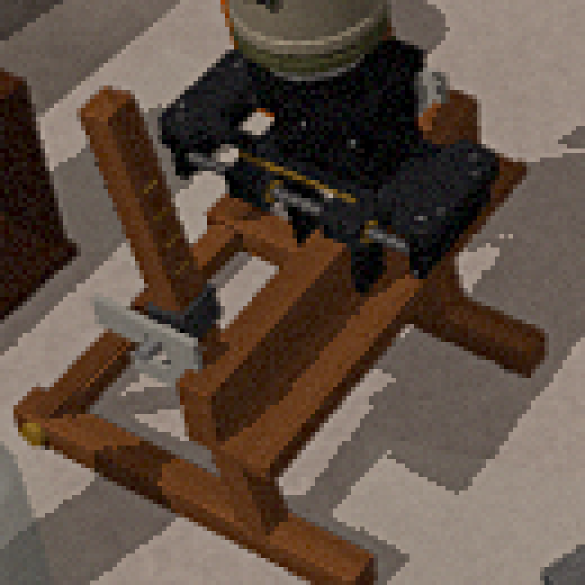

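View pics/wrist10.png

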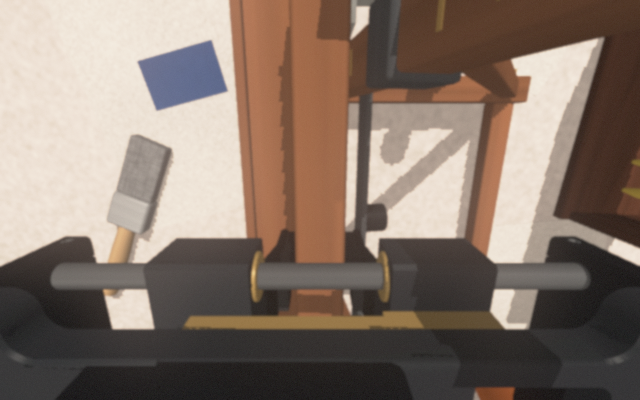

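The ledge stays put with the fingers open (29 mm, forces at zero). I retreat straight up, then forward and away.

Call:
{"api": "drive_tool", "payload": {"plan": [{"rx": 0, "ry": 0, "rz": 0, "x": 0, "y": 0, "z": 0, "fingers": 0.4}, {"rx": 0, "ry": 0, "rz": 0, "x": 0, "y": 0, "z": 0, "fingers": 0.44}, {"rx": 0, "ry": 0, "rz": 0, "x": 0, "y": 0, "z": -0.01, "fingers": 0.44}, {"rx": 0, "ry": 0, "rz": 0, "x": 0, "y": 0, "z": -0.03, "fingers": 0.44}, {"rx": 0, "ry": 0, "rz": 0, "x": 0, "y": 0, "z": -0.06, "fingers": 0.44}, {"rx": 0, "ry": 0, "rz": 0, "x": 0, "y": 0, "z": -0.09, "fingers": 0.44}, {"rx": 0, "ry": 0, "rz": 0, "x": 0, "y": -0.02, "z": -0.11, "fingers": 0.44}, {"rx": 0, "ry": 0, "rz": 0, "x": 0, "y": -0.06, "z": -0.13, "fingers": 0.44}, {"rx": 0, "ry": 0, "rz": 0, "x": -0.03, "y": -0.1, "z": -0.13, "fingers": 0.44}, {"rx": 0, "ry": 0, "rz": 0, "x": -0.08, "y": -0.12, "z": -0.13, "fingers": 0.44}, {"rx": 0, "ry": 0, "rz": 0, "x": -0.13, "y": -0.12, "z": -0.13, "fingers": 0.44}, {"rx": 0, "ry": 0, "rz": 0, "x": -0.18, "y": -0.12, "z": -0.13, "fingers": 0.44}]}}

```text
time: 19.8
ee_pos: [0.4362, 0.0639, 0.3602]
eef_rot: [0.688, 0.726, 0.001, 0.002]
ft_force: [0.8, -0.0, -0.5]
width: 0.0383
```

Call:
{"api": "drive_tool", "payload": {"plan": [{"rx": 0, "ry": 0, "rz": 0, "x": -0.05, "y": 0, "z": 0, "fingers": 0.44}, {"rx": 0, "ry": 0, "rz": 0, "x": -0.1, "y": 0, "z": 0, "fingers": 0.44}, {"rx": 0, "ry": 0, "rz": 0, "x": -0.15, "y": 0, "z": 0, "fingers": 0.44}, {"rx": 0, "ry": 0, "rz": 0, "x": -0.2, "y": 0, "z": 0, "fingers": 0.44}, {"rx": 0, "ry": 0, "rz": 0, "x": -0.22, "y": 0, "z": 0, "fingers": 0.44}, {"rx": 0, "ry": 0, "rz": 0, "x": -0.22, "y": 0, "z": 0, "fingers": 0.44}]}}

```text
time: 20.55
ee_pos: [0.4483, -0.1551, 0.3591]
eef_rot: [0.689, 0.725, 0.0, 0.0]
ft_force: [0.6, 0.7, 0.1]
width: 0.0383
```

```bash
python3 - <<'E'
from fit import *
np.set_printoptions(precision=2,suppress=True)
st(); E=np.column_stack([XE,YE,[0,0,1]])
from scipy.optimize import least_squares
A=[]
for n in ['side','top']:
    c=snap(n,n+'11.png'); im=c['color'][:,:,::-1]
    if n=='side': cv2.imwrite('pics/side11z.png',cv2.resize(im[150:320,190:340],None,fx=3.5,fy=3.5,interpolation=3))
    else: cv2.imwrite('pics/top11z.png',cv2.resize(im[130:240,180:330],None,fx=4,fy=4,interpolation=3))
    q=((pts(c)-PIN)@E); m=(q[...,0]>-.09)&(q[...,0]<-.02)&(abs(q[...,1])<.145)&(q[...,2]>-.065)&(q[...,2]<0.002)&(c['depth']>0)
    L=q[m]
    def f(v,L=L): return sd_ledge((L-[v[0]-.034,v[1],v[2]-.034])@R.from_euler('xyz',v[3:]).as_matrix())
    o=least_squares(f,[0,0,0,0,0,0],loss='soft_l1',f_scale=2,x_scale=[.01,.01,.01,.05,.05,.05])
    print(n,m.sum(),'seat rel pin mm',o.x[:3]*1e3,'roll pitch yaw deg',np.degrees(o.x[3:]),'res',np.median(abs(f(o.x))))
    for l in ['tube_magenta','tube_blue','canvas','tape_dispenser','water_bottle','yogurt_tub','flat_brush']:
        print(l,[np.array(x['centre']).round(3) for x in nets.find_in(l,n)][:1])
E
```

```text
t 20.55 p [ 0.45 -0.16  0.36] toolx az 92.95 deg toolz [ 0.  0. -1.] F [0.62 0.71 0.14] M [ 0.01 -0.08  0.03] w 0.0383
side 2617 seat rel pin mm [-0.21  1.14 -0.83] roll pitch yaw deg [-0.05 -0.04 -0.02] res 0.9576085640313998
tube_magenta [array([0.36, 0.04, 0.03])]
tube_blue [array([ 0.36, -0.04,  0.02])]
canvas [array([ 0.49, -0.55,  0.02])]
tape_dispenser [array([0.39, 0.56, 0.06])]
water_bottle [array([0.64, 0.48, 0.11])]
yogurt_tub [array([0.8 , 0.02, 0.07])]
flat_brush [array([0.33, 0.23, 0.02])]
top 1299 seat rel pin mm [0.23 1.69 1.  ] roll pitch yaw deg [-0.11  2.72 -0.25] res 1.7262226692735396
tube_magenta []
tube_blue [array([ 0.37, -0.05,  0.03])]
canvas [array([ 0.5 , -0.56,  0.01])]
tape_dispenser [array([0.4 , 0.54, 0.05])]
water_bottle [array([0.65, 0.45, 0.13])]
yogurt_tub [array([0.82, 0.01, 0.04])]
flat_brush [array([0.34, 0.22, 0.02])]
```

View pics/side11z.png

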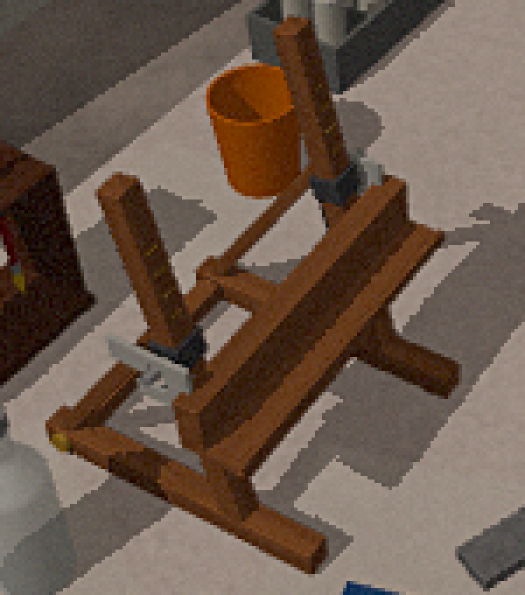

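View pics/top11z.png

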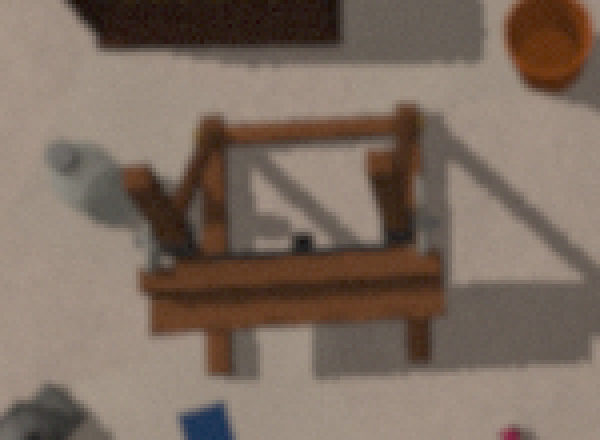

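The side view shows both plates on the pins, left at (150,370) and right at (368,175), with the rail along the posts. Nothing else has moved, so I hand in.

```bash
python3 - <<'E'
from h import *
print(workorder.close_job()); st()
E
```

```text
the job is handed in; nothing more can be done
None
the job is handed in; nothing more can be done
```

The ledge is hanging on both easel pins, and I handed the job in at about 21 s of the 61 s allowed.

**What I did:** I pinched the rail 8 mm above the named grip point so the fingertips cleared the shelf. I laid the upper lips on the pins by feel, with about 8–10 N of contact. I then slid the ledge back until it met resistance and lowered it along the post slope. The second contact came 12.2 mm below the first, against the 12 mm drop given. I opened the fingers only after the pins carried the weight, then backed away.

**Last checks:**
- **Fit on the pins:** in the side camera the seat sits within about 1 mm of the pin line.
- **Level:** roll, pitch and yaw were all under 0.1° in the side-camera fit.
- **Pin height:** the pins came out about 3 mm above nominal, by both camera and feel.
- **After release:** the ledge did not move when the fingers opened, and the wrist force read zero.
- **Other things on the table:** I compared pictures by eye and they look unmoved; I recorded no positions at the start to compare against.

**What failed or disagreed:**
- The top-camera fit gave a pitch of 2.7° against about 0° from the side. I trusted the side because the top view sees little of the pitch and fitted worse.
- I could not tell whether the first backward contact was the blind ends of the slots or the posts. It was within tolerance either way.
- One early move call was refused for its row format, before anything had moved.

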